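# Load a coated plate under the hold-down arm of a ruling jig

## Task

Set up the ruling jig for the next plate: push the red-knobbed sprung hold-down arm back until it stays open, lay the plate carrier flat on the bed between the two side guides with its black grip towards the front and its far edge up against the back stop, then bring the arm over again so that its foot bears down on the plate. Also turn the line counter's black knob back to its zero stop. Set the carrier down rather than dropping it, and leave the other things on the bench where they are.

Things in the scene. Friction and masses are not known exactly. Their poses are not given: they have to be found in the camera images.
- jig: Fixed grey ruling jig at the right, facing the robot. Origin on the bench under the bed; x from open front to hinge at the back. Base x -120..120, y -65..155; bed surface z = 20 mm. Steel side guides 5 mm high, inner faces y = -33 and 33, x -71..35 mm. Back stop 8 mm high, front face x = 35. Blue hinge cheeks x 65..101, y -25..25, up to z = 68 mm. Counter knob at x = 0, y = 108 mm.
- home (a point): Fixed point of the jig (axes as the jig's) where the centre of the carrier's black grip is when the carrier is home on the bed: x = -70, y = 0, z = 37 mm in the jig. The carrier fits between the guides with 3 mm to spare on either side.
- hold_hinge (a point): Middle of the hold-down arm's hinge line, which runs along the jig's y; x = 80, y = 0, z = 55 mm in the jig.
- hold_arm (a joint): Angle of the hold-down arm, rad. About 0 = down on the empty bed (start), 0.06 = down on the 6 mm carrier, 1.4 = fully back. An over-centre spring drives it away from 0.7: below that it snaps down (about 4 N at the foot), above it swings fully back by itself and stays back. About 5 N at the ball moves it.
- hold_ball (a point): Centre of the red ball, 24 mm diameter, on a 9 mm stem, 80 mm from the hinge line. Arm down: the stem leans 0.55 rad towards the jig's front and the ball is at x = 38, y = 0, z = 123 mm in the jig. Fully back: it leans 0.85 rad backward, ball at x = 140, z = 108 mm. At joint value q the stem leans backward by q - 0.55 rad.
- hold_foot (a point): Centre of the arm's black rubber foot, a ball of 16 mm diameter. Arm down: x = 5, y = 0 mm in the jig, just above the bed. Fully back: about x = 42, z = 124 mm, clear of the bed.
- carrier_grip (a point): Centre of the carrier's black grip, an upright block 26 (x) x 12 (y) x 22 mm on top of the frame, 6 to 28 mm above the carrier's underside; axes as the carrier's. It stands 45 mm from the carrier's middle towards -x, so the far edge, which goes to the back stop, is 105 mm from it along +x.
- carrier: Loose plate carrier: aluminium frame 120 (x) x 60 (y) x 6 mm holding a white coated plate, about 65 to 125 g, lying flat on the bench left of the jig. Origin at the middle of its underside; x points away from the end with the black grip.
- counter (a joint): Angle of the line counter's knob, rad: 0 = zero stop (red mark, pointer to the jig's front), grows clockwise seen from above; found between 0.5 and 1.3, so it is turned back anticlockwise. Friction 0.03 N m, no spring.
- counter_grip (a point): Point on the knob's axis in its black bar grip, 57 mm above the bench; axes turn with the knob, x along the bar. Bar 42 (x) x 14 (y) mm, from 32 to 64 mm above the bench. At 0 the bar lies along the jig's x.
- flask: Loose bystander: conical glass flask with ball stopper, 68 mm diameter, 137 mm high, behind the carrier to the left; origin at the middle of its underside.
- vial: Loose bystander: small vial, 24 mm diameter, 58 mm high, behind the carrier; origin at the middle of its underside.
- marker: Loose bystander: felt marker 130 mm long, 14 mm thick, lying behind the carrier; origin under its middle.
- slips: Loose bystander: small stack of card slips, 101 x 70 x 9 mm, at the left; origin under its middle.
Things that resemble listed ones, but are neither listed nor needed, are in the scene too. Several things have the shape of the carrier; the one meant has the colours described above.

How it is judged (in metres and radians):
On the way, in this order (a step that is already met when the one before it is completed fails the run):
1. the hold-down arm has been pushed back and stays back (value of joint hold_arm above 1.25 rad), for 0.2 s.
2. with the arm back, the carrier lies home on the bed: between the guides, against the back stop (x of carrier_grip in the frame of jig between -0.0745 and -0.066 m and y of carrier_grip in the frame of jig between -0.006 and 0.006 m and z of carrier_grip in the frame of jig between 0.034 and 0.041 m and angle between the x axis of carrier_grip and the x axis of jig, either way round below 0.08 rad and angle between carrier_grip's own z axis and vertical below 0.06 rad and value of joint hold_arm above 1.1 rad), for 0.2 s.
At the end, for the whole second after the job is handed in: The carrier lies flat on the bed between the guides, grip to the front, far edge within about 4 mm of the back stop and square within 0.08 rad; the arm is down with its foot pressing on it (over 1 N); the counter knob is within 0.08 rad of its zero stop; all at rest (x of carrier_grip in the frame of jig between -0.0745 and -0.066 m and y of carrier_grip in the frame of jig between -0.006 and 0.006 m and z of carrier_grip in the frame of jig between 0.034 and 0.041 m and angle between the x axis of carrier_grip and the x axis of jig, either way round below 0.08 rad and angle between carrier_grip's own z axis and vertical below 0.06 rad and value of joint hold_arm between 0.03 and 0.13 rad and contact force between hold_arm and carrier above 1 N and value of joint counter below 0.08 rad and linear speed of carrier below 0.02 m/s); the robot touches nothing.
It fails at once if the carrier is let go of more than about 2 cm above the bed (height (world z) of carrier_grip above 0.06 m and contact force between the fingers and carrier below 0.01 N).
It fails at once if another thing on the bench is shifted by more than 3 cm (distance of any of flask, vial, marker, slips from where it was at the start of the episode above 0.03 m).
It also fails if it takes over 70 s, if anything falls off the work surface, if the arm or the gripper's body presses on something with over 40 N, if the wrist force passes 120 N, or if a joint passes its speed limit or range.

## Robot

A 6-joint arm with a two-finger parallel gripper is mounted at the origin on a cart in front of the work surface, level with it; the furniture and walls round the work are solid. World frame = base frame: x ahead of the robot, y to its left, z up, the work surface at z = 0. Lengths are in m, angles in degrees, forces in N, time in s.
With the tool pointing down it reaches from about 0.3 to 0.75 m from the base axis. Payload 8.5 kg.
Tool frame: the origin (TCP) lies at the very end of the fingers, on their centre line; the grasp point (between the pads) lies 19 mm behind it (env.grasp_offset is the distance from the TCP to the grasp point, in m); y points along the fingers, z is the direction in which the jaws open and shut, and the axes are right-handed (so a half turn about y gives the same grasp; the last joint's range is limited). The gripper opens to 85 mm and grips with 20 to 120 N. Pads are 22 mm wide; open, the fingers measure 114 mm over their backs; the gripper's body (76 mm by 85 mm) begins 54 mm behind the grasp point. The pads swing forward as they close: fully open they stand 13 mm farther back than shut.
Start: joints at [-84.013, 21.807, 74.336, -0, 83.858, -12.336], TCP at [0.173, -0.522, 0.231] pointing down, gripper open.
Joint ranges: [-178.18, 178.18], [-50.72, 133.34], [12.68, 142.11], [-81.47, 261.47], [9.98, 163.14], [-165.26, 165.26]. Speed limits (degrees/s): [136.94, 136.94, 180, 180, 180, 180].

## Interface

Orientations are given as a 3x3 rotation matrix whose columns are the frame's x, y, z axes.
In Python, from rig import env gives the robot as it stands. The module is installed in compiled form; this text tells all that it offers.
- The arm moves only by the shell command python3 -m pendant 'ROWS' [FORCE]. ROWS is JSON, a list of rows, each a list of 3 entries, a list of its own where there are three numbers: the shift along the world's x, y, z as a fraction of full scale, then the turn about the world's z as a fraction of full scale, then the opening, from 0 (shut) to 1 (fully open). A call has 1 to 12 rows; each row shifts and turns the commanded pose from where the row before left it; what a row does not reach is not made up. Full scale, the value 1, is 30 mm for a shift and 5 degrees for a turn. A row lasts 1/12 s, in which the tool goes at most 41.7 mm and 7.16 degrees, less where a joint would pass 70% of its speed; a pose out of reach is approached as far as the arm can. A call with a number of a shift or a turn outside -1 to 1 is refused whole. A call with a gripper value outside its range is refused whole. The fingers move at their own pace and stop on an object; FORCE is the grip in N (left out, the last holds). Time passes only in rows, so rows that do not move let the fingers close. It gives the time, the measured TCP pose, the force and the opening at its end, in the units of the state.
- env.observe(): the state, without advancing time (a new reading comes with each control period).
- env.get_image(name): name is "side" or "top"; returns (picture, depth): 420x560x3 uint8, red, green, blue; 420x560 float32, m along the optical axis (not along the pixel's ray), 0 where there is no reading.
- env.camera_model(name): a dict with "camera_matrix" (3x3 intrinsics, pixels), "R" (3x3) and "t" (3): a world point X has camera coordinates R X + t. Camera axes: x right, y down, z forward; pixel columns grow to the right and rows downward; lengths in m; the calibration is good to about 2 mm. A picture is of the moment at which its call begins. camera_model takes no time and is no camera call.
- env.close_job(): hands the job in, once; it reports no verdict.
The state is a dict: "time_s": time; "q": joint angles; "qvel": joint speeds; "joint_efforts": joint torques, N m; "position": TCP position; "tool_rot": TCP orientation; "ft_force": force on the tool from outside, world axes, zero at the start; "wrist_torque": the same for the moment, N m; "grip_width": finger opening in m.
Only numpy, scipy, OpenCV 4.12 (cv2) and the standard library are available. Lean on these libraries where they do the work, as an engineer would, in place of code of your own. Each camera call takes 0.05 s, during which the arm holds its last target.

## Working session

There is one attempt and no reset: what is moved stays moved. The work goes in short steps, Python scripts to look and compute and a shell command to move; the robot and the scene stay as the last step left them, time stands still between calls to the robot, and variables do not carry over. Pictures are saved under pics/ and viewed, and the job is handed in when it is done.

```bash
mkdir -p pics; ls; python3 - <<'E'
from rig import env
import cv2,numpy as np
for n in ("side","top"):
    p,d=env.get_image(n); cv2.imwrite(f"pics/{n}0.png",p[:,:,::-1]); np.save(f"pics/{n}0d.npy",d)
    m=env.camera_model(n); print(n,m["camera_matrix"],m["R"],m["t"])
s=env.observe(); print(s)
E
```

```text
pics
side [[386.79884488   0.         277.20041255]
 [  0.         386.79884488 206.83599016]
 [  0.           0.           1.        ]] [[-0.99884613  0.04394663 -0.01936781]
 [ 0.0440345   0.67711403 -0.73455943]
 [-0.0191672  -0.73456469 -0.67826789]] [0.55377496 0.01427712 1.29538856]
top [[435.83153706   0.         286.25186212]
 [  0.         435.83153706 204.65523253]
 [  0.           0.           1.        ]] [[-4.15495735e-03 -9.99990261e-01 -1.48825765e-03]
 [-9.81325894e-01  4.36360616e-03 -1.92303015e-01]
 [ 1.92307636e-01  6.61454946e-04 -9.81334467e-01]] [0.04935269 0.57193695 1.20723885]
{'time_s': 0.1, 'q': array([-8.40129247e+01,  2.18371159e+01,  7.43787801e+01, -9.22341356e-04,
        8.38582020e+01, -1.23345927e+01]), 'qvel': array([ 0.07934425, -0.06438197, -0.1299136 , -0.01446399, -0.00017733,
        0.0129133 ]), 'joint_efforts': array([ 6.04522022e-03, -4.49217939e+01, -2.31655633e+01, -1.11407024e-05,
        3.64951818e-03,  8.30628068e-06]), 'position': array([ 0.17287016, -0.52185235,  0.23078325]), 'tool_rot': array([[-9.49306140e-01, -1.50809793e-04,  3.14353034e-01],
       [-3.14352962e-01,  1.28452934e-03, -9.49305307e-01],
       [-2.60631160e-04, -9.99999164e-01, -1.26681910e-03]]), 'ft_force': array([-0.36559884, -0.51225115, -0.18237116]), 'wrist_torque': array([ 0.01599633,  0.01846559, -0.02343313]), 'grip_width': 0.08551185608327917}
```

View pics/side0.png

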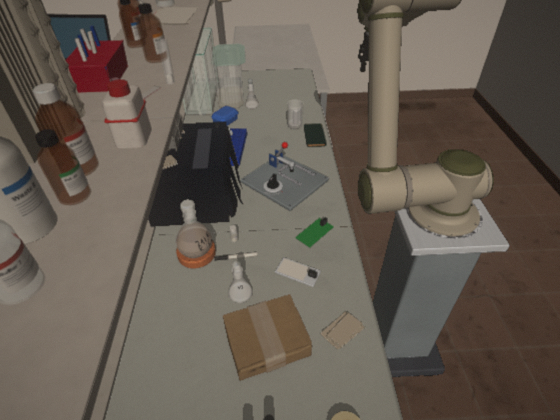

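View pics/top0.png

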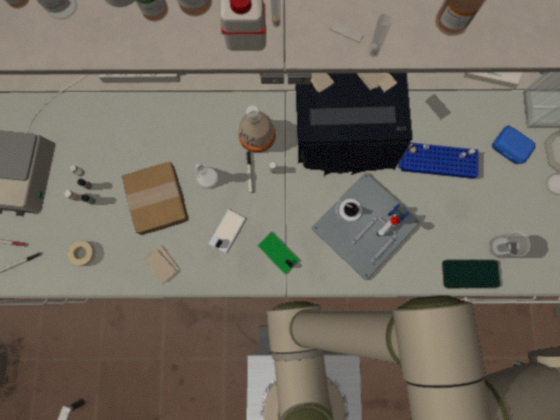

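```bash
cat > h.py <<'E'
import numpy as np,cv2
from rig import env
M={n:env.camera_model(n) for n in("side","top")}
def proj(n,X):
    m=M[n];c=m["R"]@np.asarray(X,float)+m["t"];p=m["camera_matrix"]@c;return p[:2]/p[2]
def ray(n,u,v):
    m=M[n];d=m["R"].T@np.linalg.inv(m["camera_matrix"])@np.array([u,v,1.]);return -m["R"].T@m["t"],d
def atz(n,u,v,z):
    o,d=ray(n,u,v);return o+d*(z-o[2])/d[2]
def tri(ps,pt):
    A=[];b=[]
    for n,p in(("side",ps),("top",pt)):
        o,d=ray(n,*p);d/=np.linalg.norm(d);P=np.eye(3)-np.outer(d,d);A.append(P);b.append(P@o)
    X=np.linalg.lstsq(np.vstack(A),np.hstack(b),rcond=None)[0]
    return X,[proj("side",X)-ps,proj("top",X)-pt]
def pt(n,D,u,v):
    o,d=ray(n,u,v);return o+d*D[int(v),int(u)]
def crop(img,x0,y0,w,h,k,name):
    c=cv2.resize(img[y0:y0+h,x0:x0+w],None,fx=k,fy=k,interpolation=cv2.INTER_CUBIC)
    for i in range(0,w,10):
        cv2.line(c,(i*k,0),(i*k,6 if i%50 else 14),(0,255,255),1)
        if (x0+i)%20==0: cv2.putText(c,str(x0+i),(i*k,14),0,.35,(0,0,255),1)
    for i in range(0,h,10):
        cv2.line(c,(0,i*k),(6,i*k),(0,255,255),1)
        if (y0+i)%20==0: cv2.putText(c,str(y0+i),(0,i*k+4),0,.35,(0,0,255),1)
    cv2.imwrite(name,c)
E
python3 - <<'E'
from h import *
s=cv2.imread("pics/side0.png");t=cv2.imread("pics/top0.png")
crop(t,300,160,130,120,5,"pics/t1.png");crop(t,190,190,120,90,6,"pics/t2.png")
crop(s,235,135,100,75,8,"pics/s1.png");crop(s,260,210,80,80,7,"pics/s2.png")
E
```

```text
(no output)
```

View pics/t1.png

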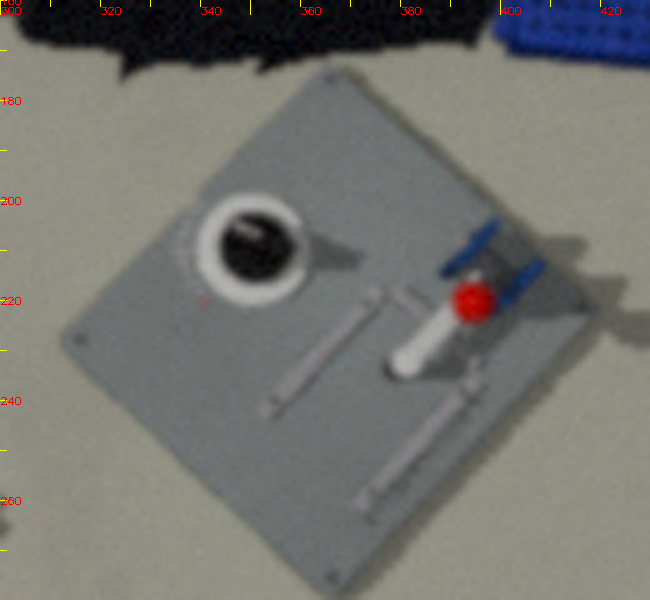

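View pics/t2.png

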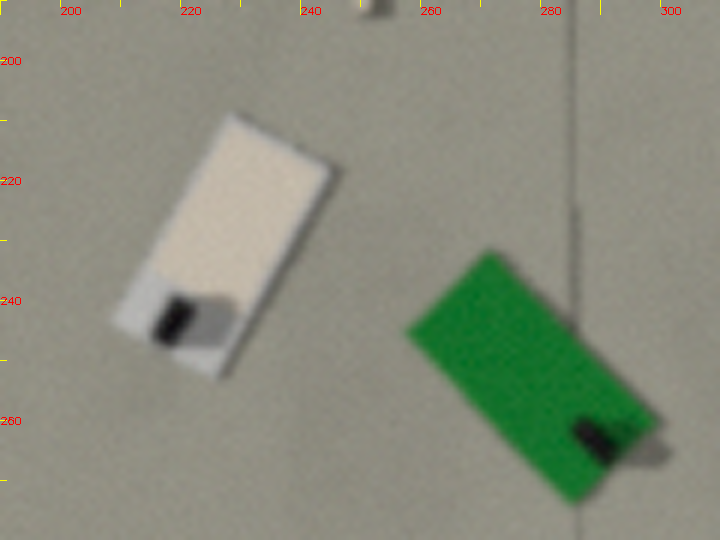

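View pics/s1.png

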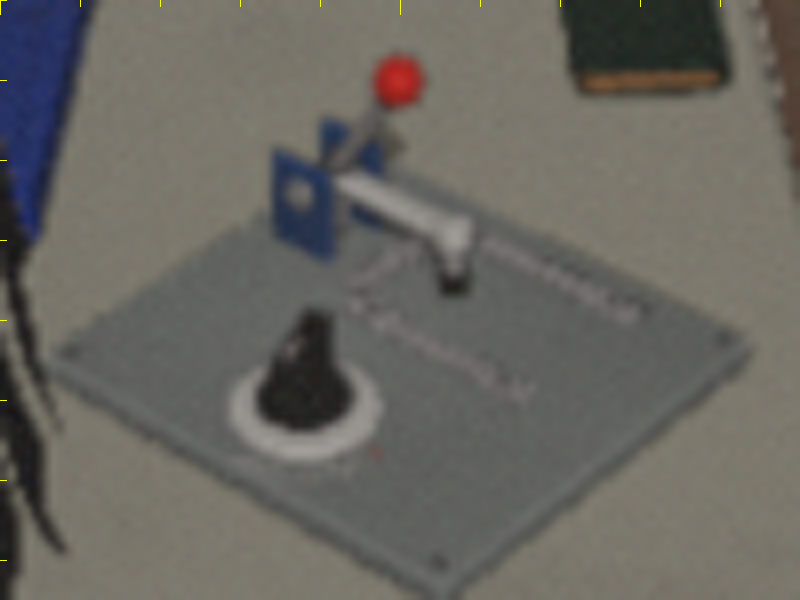

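View pics/s2.png

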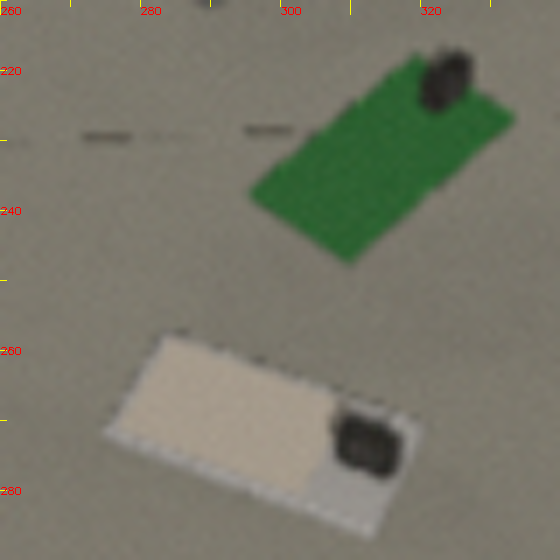

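```bash
cat > fit.py <<'E'
from h import *
from scipy.optimize import least_squares
def fit(obs,p0,zfree=False):
    def pose(p,X):
        c,s=np.cos(p[2]),np.sin(p[2]);X=np.asarray(X)/1000
        return np.array([p[0]+c*X[0]-s*X[1],p[1]+s*X[0]+c*X[1],X[2]+(p[3] if zfree else 0)])
    f=lambda p:np.concatenate([proj(n,pose(p,X))-uv for n,X,uv in obs])
    r=least_squares(f,p0,loss="soft_l1")
    for (n,X,uv),e in zip(obs,f(r.x).reshape(-1,2)): print(n,X,e.round(2))
    return r.x
E
python3 - <<'E'
from fit import *
T=lambda a,b:(300+a/5,160+b/5); S=lambda a,b:(235+a/8,135+b/8)
obs=[("top",(-120,155,20),T(62,340)),("top",(-120,-65,20),T(333,598)),("top",(120,-65,20),T(598,310)),("top",(120,155,20),T(330,67)),
("top",(-71,36,25),T(265,412)),("top",(35,36,25),T(379,293)),("top",(-71,-36,25),T(363,503)),("top",(35,-36,25),T(475,383)),
("top",(38,0,123),T(473,301)),("top",(0,108,64),T(250,245)),
("side",(38,0,123),S(399,82)),("side",(-120,155,20),S(440,593)),("side",(-120,-65,20),S(750,345)),("side",(120,155,20),S(52,358)),
("side",(-71,36,25),S(525,395)),("side",(35,36,25),S(355,300)),("side",(-71,-36,25),S(637,315)),("side",(0,108,64),S(317,318))]
j=fit(obs,[.5,-.2,-.8,0],True);print("jig",j,np.degrees(j[2]))
print("ball",tri(S(399,82),T(473,301)))
T=lambda a,b:(190+a/6,190+b/6); S=lambda a,b:(260+a/7,210+b/7)
obs=[("top",(60,30,6),T(230,113)),("top",(60,-30,6),T(338,168)),("top",(-60,30,6),T(113,322)),("top",(-60,-30,6),T(220,378)),("top",(-45,0,24),T(174,320)),
("side",(60,-30,6),S(165,335)),("side",(60,30,6),S(107,432)),("side",(-60,30,6),S(373,537)),("side",(-60,-30,6),S(420,425)),("side",(-45,0,17),S(368,443))]
c=fit(obs,[.4,.1,-.5,0],True);print("car",c,np.degrees(c[2]))
print("grip",tri(S(368,443),T(174,320)))
np.save("poses.npy",np.array([j,c]))
E
```

```text
top (-120, 155, 20) [-0.97  0.17]
top (-120, -65, 20) [0.06 1.13]
top (120, -65, 20) [ 1.37 -0.22]
top (120, 155, 20) [-0.1  -1.55]
top (-71, 36, 25) [-0.43  1.7 ]
top (35, 36, 25) [ 0.97 -0.19]
top (-71, -36, 25) [-1.72  0.74]
top (35, -36, 25) [ 0.05 -1.33]
top (38, 0, 123) [0.01 0.71]
top (0, 108, 64) [ 2.77 -1.34]
side (38, 0, 123) [0.11 0.56]
side (-120, 155, 20) [ 0.4  -0.37]
side (-120, -65, 20) [ 0.71 -0.53]
side (120, 155, 20) [-1.08 -0.17]
side (-71, 36, 25) [ 0.96 -0.01]
side (35, 36, 25) [-0.    0.05]
side (-71, -36, 25) [-0.61  0.5 ]
side (0, 108, 64) [-1.63  2.54]
jig [ 0.48604072 -0.22198697 -0.77445197 -0.00394311] -44.37282932204001
ball (array([ 0.51414676, -0.24772211,  0.12219575]), [array([-0.14090781, -0.03353352]), array([-0.03491856,  0.18728433])])
top (60, 30, 6) [ 0.29 -0.15]
top (60, -30, 6) [-0.31 -0.18]
top (-60, 30, 6) [0.07 0.1 ]
top (-60, -30, 6) [-0.18  0.2 ]
top (-45, 0, 24) [0.24 0.04]
side (60, -30, 6) [-0.15 -0.49]
side (60, 30, 6) [-0.56  0.22]
side (-60, 30, 6) [ 0.04 -0.42]
side (-60, -30, 6) [ 0.97 -0.01]
side (-45, 0, 17) [-0.1   0.92]
car [ 0.50426211  0.22282108 -0.4895861  -0.00552573] -28.05121742023213
grip (array([0.46471253, 0.24494843, 0.01702012]), [array([-0.03524282, -0.00683659]), array([-0.00897254,  0.03343481])])
```

```bash
cat > ov.py <<'E'
from fit import *
def W(p,X):
    c,s=np.cos(p[2]),np.sin(p[2]);X=np.asarray(X,float)/1000
    return np.array([p[0]+c*X[0]-s*X[1],p[1]+s*X[0]+c*X[1],X[2]])
def overlay(img,n,p,x0,y0,w,h,k,name,q=None,segs=None):
    c=cv2.resize(img[y0:y0+h,x0:x0+w],None,fx=k,fy=k,interpolation=cv2.INTER_CUBIC)
    def L(a,b,col=(0,255,255)):
        a,b=[tuple(((proj(n,W(p,v))-(x0-.5,y0-.5))*k-.5).round().astype(int).tolist()) for v in(a,b)];cv2.line(c,a,b,col,1)
    B=[(-120,-65,20),(120,-65,20),(120,155,20),(-120,155,20)]
    for i in range(4):L(B[i],B[(i+1)%4])
    for y in(33,-33):L((-71,y,25),(35,y,25))
    L((35,-33,28),(35,33,28))
    for y in(25,-25):
        L((65,y,68),(101,y,68),(0,255,0))
    for r,z,col in((28,30,(255,255,0)),):
        t=np.linspace(0,6.283,40)
        for a,b in zip(t[:-1],t[1:]):L((r*np.cos(a),108+r*np.sin(a),z),(r*np.cos(b),108+r*np.sin(b),z),col)
    L((0,108,20),(0,108,64),(0,255,0))
    if q is not None:
        C=[np.array([np.cos(-q)*a-np.sin(-q)*b,108+np.sin(-q)*a+np.cos(-q)*b,64]) for a,b in((21,7),(-21,7),(-21,-7),(21,-7))]
        for i in range(4):L(C[i],C[(i+1)%4],(255,0,255))
    cv2.imwrite(name,c)
E
python3 - <<'E'
from ov import *
j=np.load("poses.npy")[0]
s=cv2.imread("pics/side0.png");t=cv2.imread("pics/top0.png")
overlay(t,"top",j,305,165,120,120,5,"pics/o1.png",.9);overlay(s,"side",j,235,135,100,75,8,"pics/o2.png",.9)
D=np.load("pics/top0d.npy")
for u,v in((330,228),(366,262),(365,190),(395,225),(260,270),(227,225),(212,244)): print(u,v,pt("top",D,u,v).round(4))
D=np.load("pics/side0d.npy")
for u,v in((290,200),(310,180),(300,240),(310,250)): print(u,v,pt("side",D,u,v).round(4))
E
```

```text
330 228 [ 0.5083 -0.0817  0.0207]
366 262 [ 0.4082 -0.1837  0.022 ]
365 190 [ 0.6238 -0.1903  0.0158]
395 225 [ 0.5166 -0.2741  0.0194]
260 270 [ 3.875e-01  1.250e-01 -2.000e-04]
227 225 [0.5206 0.224  0.0071]
212 244 [0.4641 0.2674 0.0056]
290 200 [ 0.5075 -0.0646  0.0221]
310 180 [ 0.4277 -0.1712  0.0194]
300 240 [0.4881 0.1078 0.0078]
310 250 [0.4607 0.145  0.0016]
```

View pics/o1.png

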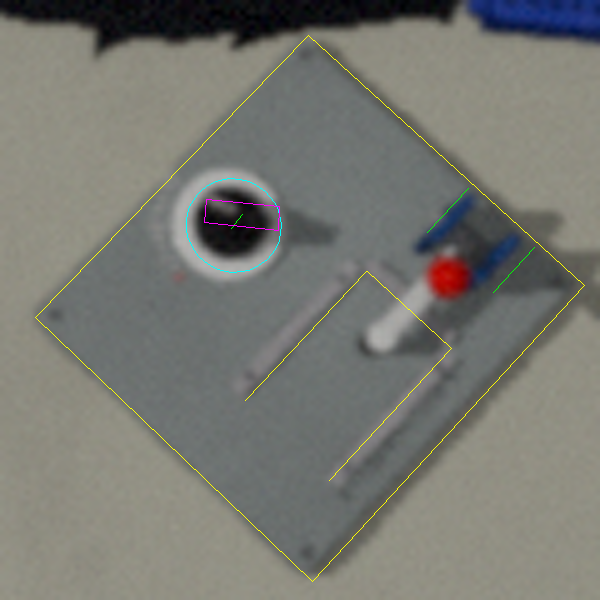

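View pics/o2.png

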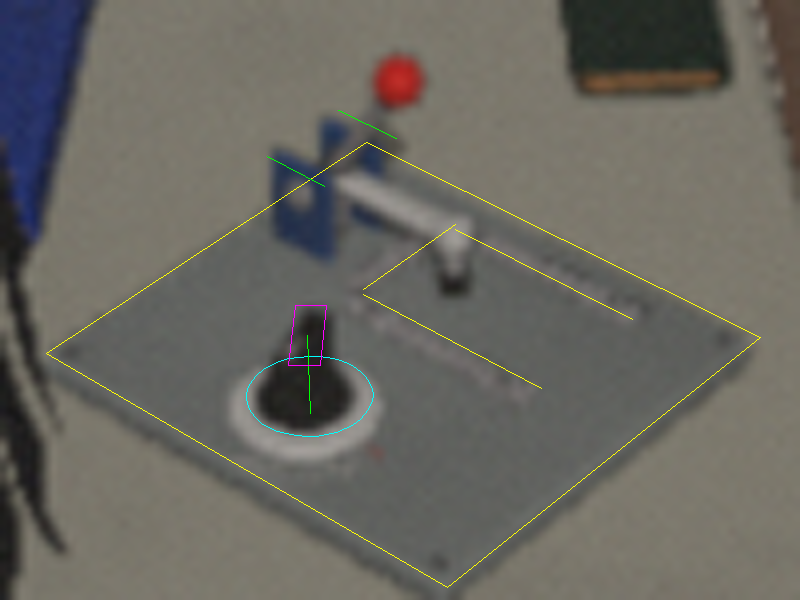

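```bash
python3 - <<'E'
from h import *
for n,(x0,y0,w,h) in (("side",(262,155,60,40)),("top",(345,205,60,65))):
    a=np.mean([env.get_image(n)[0].astype(np.float32) for _ in range(8)],0)[:,:,::-1]
    np.save(f"pics/{n}_avg.npy",a)
    k=12 if n=="side" else 9
    c=a[y0:y0+h,x0:x0+w]; c=np.clip((c-60)*1.9,0,255).astype(np.uint8)
    c=cv2.resize(c,None,fx=k,fy=k,interpolation=cv2.INTER_CUBIC);cv2.imwrite(f"pics/z_{n}.png",c)
E
```

```text
(no output)
```

View pics/z_side.png

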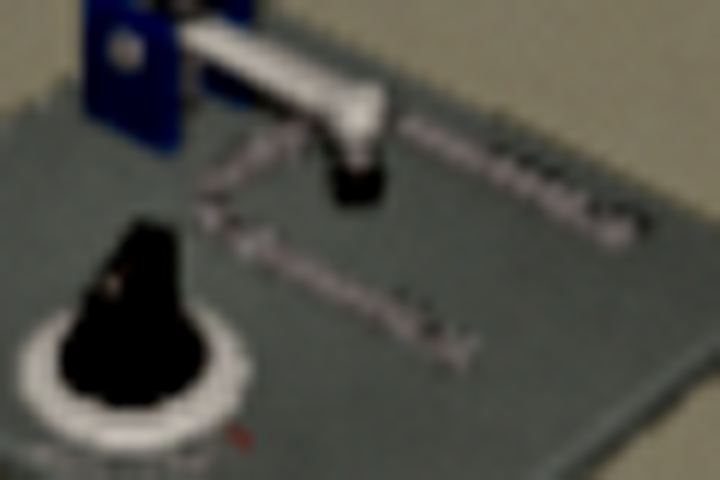

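View pics/z_top.png

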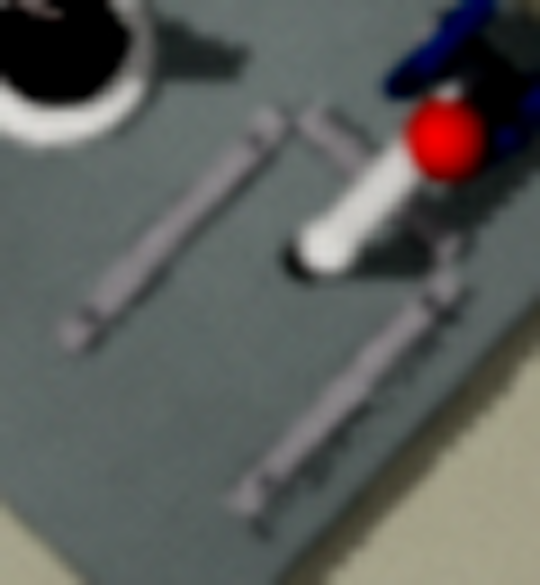

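```bash
python3 - <<'E'
from ov import *
f=lambda x0,y0,k:(lambda a,b:(x0+(a+.5)/k-.5,y0+(b+.5)/k-.5))
T=f(345,205,9);T5=f(305,165,5);S=f(262,155,12);S8=f(235,135,8)
g=38.2
obs=[("top",(-71,g,25),T(72,337)),("top",(35,g,25),T(274,120)),("top",(-71,-g,25),T(240,503)),("top",(35,-g,25),T(447,288)),
("top",(38,0,123),T(446,140)),("side",(38,0,123),S8(399,82)),
("side",(-71,g,25),S(465,362)),("side",(35,g,25),S(205,212)),("side",(-71,-g,25),S(625,240)),
("top",(-120,155,20),T5(37,319)),("top",(-120,-65,20),T5(311,578)),("top",(120,-65,20),T5(584,287)),("top",(120,155,20),T5(309,38)),
("top",(0,108,22),T5(226,225)),("side",(0,108,22),S(133,375)),
("side",(-120,155,20),S8(443,585)),("side",(-120,-65,20),S8(755,340)),("side",(120,155,20),S8(50,355))]
j=fit(obs,[.5,-.2,-.8,0]);j[3]=0;print("jig",j,np.degrees(j[2]))
print("ball",tri(S8(399,82),T(446,140))[0],W(j,(38,0,123)))
T=f(190,190,6); S=f(260,210,7)
obs=[("top",(60,30,6),T(230,113)),("top",(60,-30,6),T(338,168)),("top",(-60,30,6),T(113,322)),("top",(-60,-30,6),T(220,378)),("top",(-45,0,24),T(174,320)),
("side",(60,-30,6),S(165,335)),("side",(60,30,6),S(107,432)),("side",(-60,30,6),S(373,537)),("side",(-60,-30,6),S(420,425)),("side",(-45,0,17),S(368,443))]
c=fit(obs,[.4,.1,-.5,0]);c[3]=0;print("car",c,np.degrees(c[2]),"grip",W(c,(-45,0,17)))
np.save("poses.npy",np.array([j,c]))
t=np.load("pics/top_avg.npy").astype(np.uint8);s=np.load("pics/side_avg.npy").astype(np.uint8)
overlay(t,"top",j,305,165,120,120,5,"pics/o3.png",.9);overlay(s,"side",j,235,135,100,75,8,"pics/o4.png",.9)
overlay(np.clip(t*2.5,0,255).astype(np.uint8),"top",j,335,190,35,35,16,"pics/o5.png",.9)
crop(np.clip(t*3.,0,255).astype(np.uint8),335,190,35,35,16,"pics/o6.png")
for n,X in(("ball",(38,0,123)),("home",(-70,0,37)),("knob",(0,108,57)),("ballback",(140,0,108))):print(n,W(j,X))
E
```

```text
top (-71, 38.2, 25) [-0.82  1.  ]
top (35, 38.2, 25) [ 1.13 -0.52]
top (-71, -38.2, 25) [-0.08  0.98]
top (35, -38.2, 25) [ 1.29 -1.17]
top (38, 0, 123) [0.43 0.28]
side (38, 0, 123) [0.33 0.26]
side (-71, 38.2, 25) [ 0.61 -0.65]
side (35, 38.2, 25) [ 0.09 -0.06]
side (-71, -38.2, 25) [ 0.57 -0.53]
top (-120, 155, 20) [-0.89 -1.01]
top (-120, -65, 20) [-0.53  0.12]
top (120, -65, 20) [-0.39 -0.55]
top (120, 155, 20) [-0.42 -1.03]
top (0, 108, 22) [0.75 0.03]
side (0, 108, 22) [0.31 0.09]
side (-120, 155, 20) [-0.04  0.45]
side (-120, -65, 20) [ 0.38 -0.  ]
side (120, 155, 20) [-0.77 -0.12]
jig [ 0.48697352 -0.22075689 -0.77875063  0.        ] -44.61912423132435
ball [ 0.51488395 -0.24591815  0.12502756] [ 0.5140216  -0.24744773  0.123     ]
top (60, 30, 6) [ 0.07 -0.4 ]
top (60, -30, 6) [-0.47 -0.39]
top (-60, 30, 6) [-0.25 -0.02]
top (-60, -30, 6) [-0.42  0.12]
top (-45, 0, 24) [-0.04 -0.09]
side (60, -30, 6) [-0.05 -0.92]
side (60, 30, 6) [-0.51 -0.18]
side (-60, 30, 6) [ 0.24 -0.79]
side (-60, -30, 6) [ 1.21 -0.41]
side (-45, 0, 17) [0.1  0.51]
car [ 0.50527549  0.22404933 -0.48951736  0.        ] -28.04727896571577 grip [0.4655603  0.24520833 0.017     ]
ball [ 0.5140216  -0.24744773  0.123     ]
home [ 0.4371481  -0.17158954  0.037     ]
knob [ 0.56283171 -0.14388339  0.057     ]
ballback [ 0.58662435 -0.31909158  0.108     ]
```

View pics/o3.png

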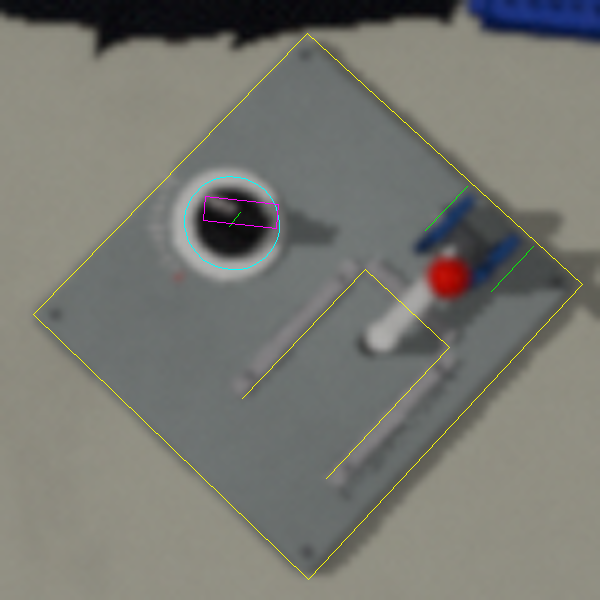

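View pics/o4.png

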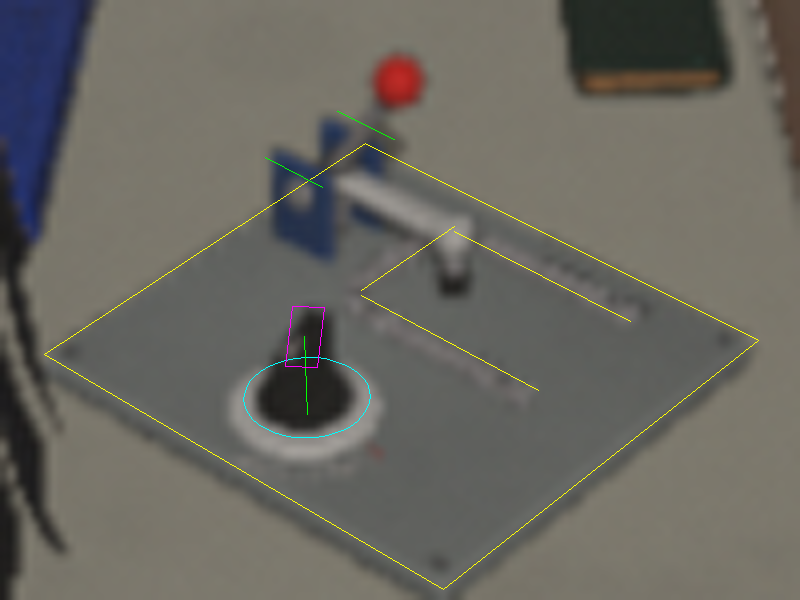

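View pics/o6.png

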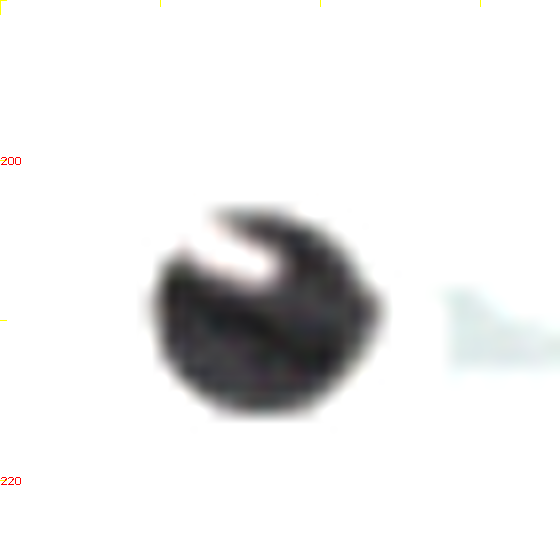

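```bash
python3 - <<'E'
from ov import *
D=np.load("pics/top0d.npy")
for u,v in((310,165),(330,160),(350,160),(380,160),(400,160),(350,120),(350,90),(440,160),(510,245),(505,240),(520,250),(470,275),(256,120),(207,176),(272,168)): print(u,v,pt("top",D,u,v).round(3))
E
```

```text
310 165 [ 0.696 -0.025  0.04 ]
330 160 [ 0.694 -0.079  0.095]
350 160 [ 0.697 -0.138  0.084]
380 160 [ 0.697 -0.224  0.084]
400 160 [ 0.699 -0.284  0.076]
350 120 [ 0.772 -0.124  0.201]
350 90 [ 0.856 -0.126  0.206]
440 160 [ 0.713 -0.418  0.029]
510 245 [ 0.457 -0.612  0.01 ]
505 240 [ 0.461 -0.55   0.107]
520 250 [ 0.437 -0.611  0.065]
470 275 [ 0.37  -0.484  0.016]
256 120 [0.787 0.129 0.166]
207 176 [0.658 0.279 0.058]
272 168 [0.682 0.088 0.057]
```

```bash
python3 -m pendant '[[[0.9,0.87,0],0.73,1],[[0.9,0.87,0],0.73,1],[[0.9,0.87,0],0.73,1],[[0.9,0.87,0],0.73,1],[[0.9,0.87,0],0.73,1],[[0.9,0.87,0],0.73,1],[[0.9,0.87,0],0.73,1],[[0.9,0.87,0],0.73,1],[[0.9,0.87,0],0.73,1],[[0.9,0.87,0],0.73,1],[[0.9,0.87,0],0.73,1],[[0.9,0.87,0],0.73,1]]' 25; python3 - <<'E'
from ov import *
o=env.observe();print(o["position"],o["q"],np.degrees(np.arctan2(o["tool_rot"][1,2],o["tool_rot"][0,2])))
E
```

```text
time_s: 1.9
position: [0.498, -0.2073, 0.2315]
tool_rot: [[-0.465, 0.0, 0.885], [-0.885, -0.0, -0.465], [0.0, -1.0, 0.0]]
ft_force: [0.2, -2.0, 0.7]
grip_width: 0.0851
[ 0.49803766 -0.20731127  0.23149159] [-3.51797719e+01  2.07305175e+01  7.60051798e+01 -9.45204871e-04
  8.32432606e+01 -7.48507017e+00] -27.694590010211478
```

```bash
python3 -m pendant '[[[0.9,0.87,0],0,1],[[0.9,0.87,0],0,1],[[0.36,0.36,0],0,1],[[0,0,-1],0,1],[[0,0,-1],0,1],[[0,0,-1],0,1],[[0,0,-1],0,1],[[0,0,-0.5],0,1],[[0,0,0],0,1]]'; python3 - <<'E'
from h import *
for n in("side","top"):
    a=env.get_image(n)[0][:,:,::-1]; cv2.imwrite(f"pics/a_{n}.png",a)
    crop(a,*((255,125,75,75,8) if n=="side" else (310,165,100,100,6)),f"pics/a_{n}z.png")
E
```

```text
time_s: 2.65
position: [0.5601, -0.1452, 0.0929]
tool_rot: [[-0.468, -0.006, 0.884], [-0.884, 0.003, -0.468], [0.0, -1.0, -0.007]]
ft_force: [-0.6, 0.6, -0.0]
grip_width: 0.0852
```

View pics/a_sidez.png

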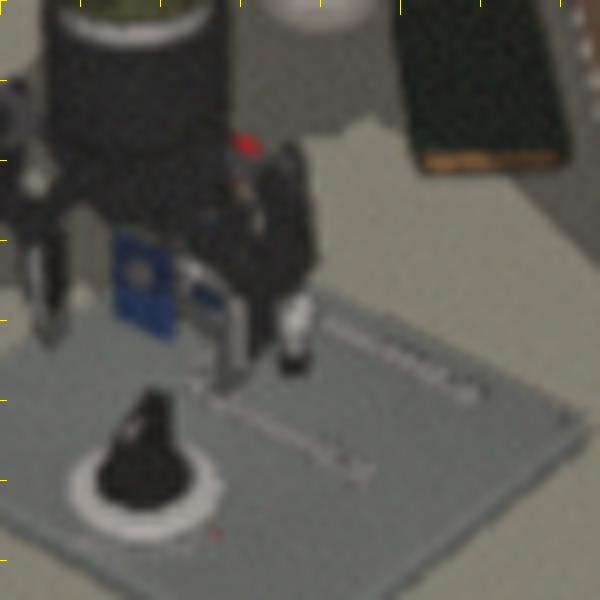

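View pics/a_topz.png

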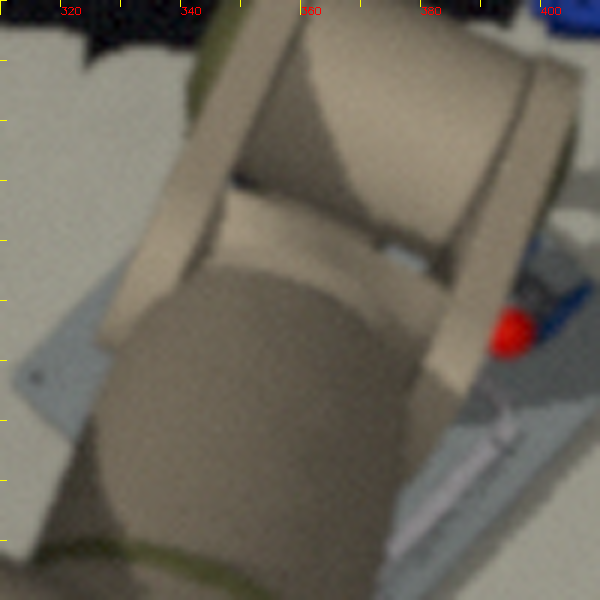

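```bash
python3 -m pendant '[[[0.08,0.04,-0.6],0,1],[[0,0,-0.6],0,1],[[0,0,-0.55],0,1],[[0,0,0],0,0],[[0,0,0],0,0],[[0,0,0],0,0],[[0,0,0],0,0],[[0,0,0],0,0],[[0,0,0],0,0],[[0,0,0],0,0],[[0,0,0],0,0],[[0,0,0],0,0]]' 25; python3 - <<'E'
from h import *
o=env.observe();print(o["wrist_torque"])
E
```

```text
time_s: 3.75
position: [0.5636, -0.1442, 0.0448]
tool_rot: [[-0.467, -0.001, 0.884], [-0.884, 0.0, -0.467], [-0.0, -1.0, -0.001]]
ft_force: [-5.1, 2.7, 7.7]
grip_width: 0.0137
[0.41231965 0.78531574 0.0652096 ]
```

```bash
python3 -m pendant '[[[0,0,0.15],0,0],[[0,0,0],0.6,0],[[0,0,0],0.6,0],[[0,0,0],0.8,0],[[0,0,0],0.8,0],[[0,0,0],0.8,0],[[0,0,0],0.8,0],[[0,0,0],0.8,0],[[0,0,0],0.8,0],[[0,0,0],0.8,0],[[0,0,0],0.8,0],[[0,0,0],0,0]]' 25; python3 - <<'E'
from h import *
o=env.observe();print(o["wrist_torque"],np.degrees(np.arctan2(o["tool_rot"][1,2],o["tool_rot"][0,2])),o["q"])
E
```

```text
time_s: 4.75
position: [0.564, -0.1443, 0.0467]
tool_rot: [[0.179, -0.001, 0.984], [-0.984, 0.001, 0.179], [-0.002, -1.0, -0.001]]
ft_force: [5.5, -0.1, -17.3]
grip_width: 0.0132
[-0.06309997 -0.89707783  0.06517189] 10.327509286124144 [-2.60134049e+01  3.58707770e+01  8.33515935e+01  4.40053585e-02
  6.08720449e+01 -3.63623256e+01]
```

```bash
python3 -m pendant '[[[0,0,-0.04],0.6,0],[[0,0,0],0.8,0],[[0,0,0],0.8,0],[[0,0,0],0.8,0],[[0,0,0],0.8,0],[[0,0,0],0.8,0],[[0,0,0],0.6,0],[[0,0,0],0.6,0],[[0,0,0],0,0]]'; python3 - <<'E'
from h import *
o=env.observe();print(o["wrist_torque"],np.degrees(np.arctan2(o["tool_rot"][1,2],o["tool_rot"][0,2])))
E
```

```text
time_s: 5.5
position: [0.5646, -0.1441, 0.0466]
tool_rot: [[0.633, 0.001, 0.774], [-0.774, 0.001, 0.633], [-0.0, -1.0, 0.001]]
ft_force: [3.6, 2.8, -7.6]
grip_width: 0.0131
[ 3.30177804e-01 -8.21214812e-01 -3.63457777e-04] 39.27875746147952
```

```bash
for i in 1; do python3 -m pendant '[[[0,0,0],0.6,0],[[0,0,0],0.6,0],[[0,0,0],0,0]]'; done; python3 - <<'E'
from h import *
o=env.observe();print(o["wrist_torque"],np.degrees(np.arctan2(o["tool_rot"][1,2],o["tool_rot"][0,2])))
E
python3 -m pendant '[[[0,0,0],0.4,0],[[0,0,0],0.4,0],[[0,0,0],0,0]]'; python3 - <<'E'
from h import *
o=env.observe();print(o["wrist_torque"],np.degrees(np.arctan2(o["tool_rot"][1,2],o["tool_rot"][0,2])))
E
```

```text
time_s: 5.75
position: [0.5647, -0.1441, 0.0466]
tool_rot: [[0.711, 0.001, 0.704], [-0.704, 0.001, 0.711], [-0.0, -1.0, 0.001]]
ft_force: [5.2, 2.6, -9.2]
grip_width: 0.0133
[ 0.48824515 -0.87473474 -0.02713688] 45.27580336517928
time_s: 6.0
position: [0.5649, -0.1444, 0.0467]
tool_rot: [[0.756, 0.002, 0.655], [-0.655, 0.001, 0.756], [0.001, -1.0, 0.002]]
ft_force: [5.8, 2.1, -9.2]
grip_width: 0.0131
[ 0.24568671 -0.98547764 -0.72056335] 49.11695639555737
```

```bash
python3 -m pendant '[[[0,0,0],0,0.6],[[0,0,0],0,0.6],[[0,0,0],0,0.6],[[0,0,0],0,0.6],[[0,0,1],0,0.6],[[0,0,1],0,0.6],[[0,0,0.5],0,0.3],[[-0.86,-0.84,0],-0.74,0],[[-0.86,-0.84,0],0,0],[[-0.86,-0.84,0],0,0],[[0,0,0],0,0],[[0,0,0],0,0]]';python3 - <<'E'
from h import *
for n in("side","top"):
    a=env.get_image(n)[0][:,:,::-1]
    crop(a,*((235,125,75,75,8) if n=="side" else (310,165,100,100,6)),f"pics/b_{n}z.png")
E
```

```text
time_s: 7.0
position: [0.4859, -0.2215, 0.1226]
tool_rot: [[0.71, 0.0, 0.704], [-0.704, -0.0, 0.71], [0.0, -1.0, 0.0]]
ft_force: [-0.2, 0.1, 0.6]
grip_width: 0.0003
```

View pics/b_sidez.png

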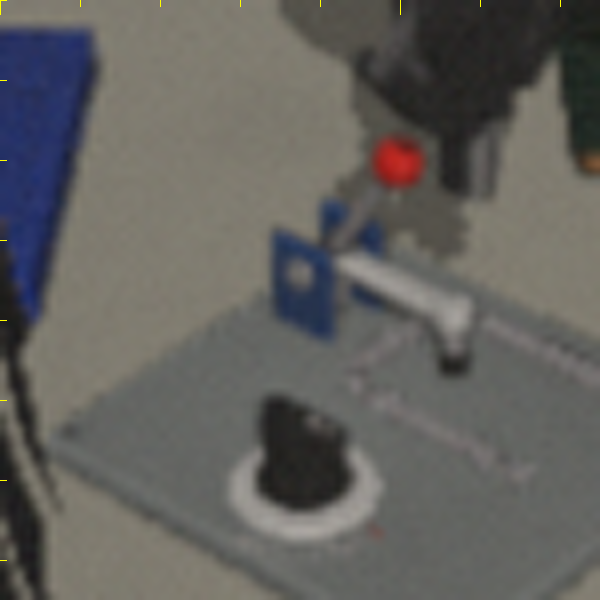

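View pics/b_topz.png

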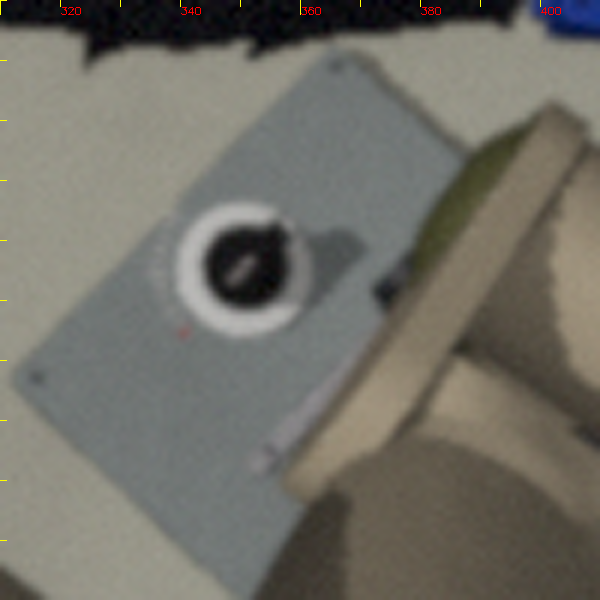

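```bash
python3 -m pendant '[[[0.26,-0.17,0],0,0],[[0.23,-0.2,0],0,0],[[0.21,-0.21,0],0,0],[[0.21,-0.21,0],0,0],[[0.21,-0.21,0],0,0]]'; python3 -m pendant '[[[0.21,-0.21,0],0,0],[[0.21,-0.21,0],0,0],[[0,0,0],0,0]]';python3 - <<'E'
from h import *
a=env.get_image("side")[0][:,:,::-1]
crop(a,235,125,75,75,8,"pics/c.png")
E
```

```text
time_s: 7.52
position: [0.5207, -0.2493, 0.1222]
tool_rot: [[0.714, -0.002, 0.701], [-0.701, 0.001, 0.714], [-0.002, -1.0, -0.0]]
ft_force: [-3.0, 1.7, 4.1]
grip_width: -0.0001
time_s: 7.77
position: [0.5344, -0.2633, 0.1219]
tool_rot: [[0.713, 0.001, 0.701], [-0.701, -0.0, 0.713], [0.001, -1.0, 0.0]]
ft_force: [0.5, 0.7, -0.9]
grip_width: -0.0003
```

View pics/c.png

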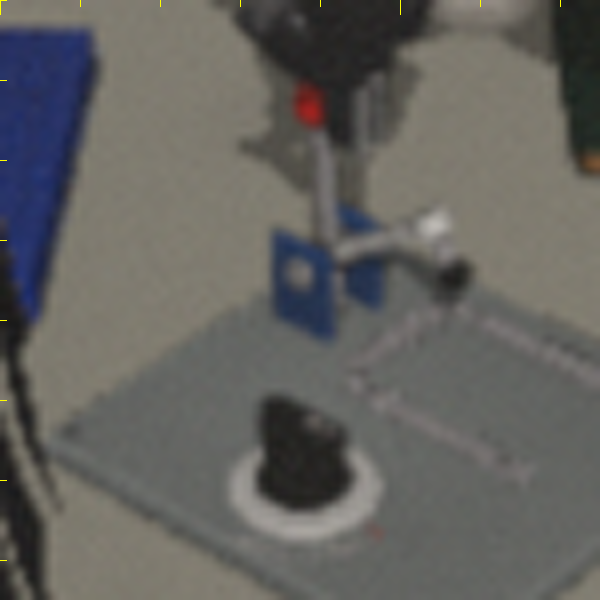

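```bash
python3 -m pendant '[[[0.15,-0.15,0],0,0],[[0.15,-0.15,0],0,0],[[0,0,0],0,0]]';python3 - <<'E'
from h import *
a=env.get_image("side")[0][:,:,::-1]
crop(a,235,125,75,75,8,"pics/c2.png")
E
```

```text
time_s: 8.07
position: [0.5427, -0.2726, 0.1221]
tool_rot: [[0.712, 0.001, 0.702], [-0.702, -0.001, 0.712], [0.001, -1.0, -0.0]]
ft_force: [0.5, 0.5, -0.6]
grip_width: 0.0002
```

View pics/c2.png

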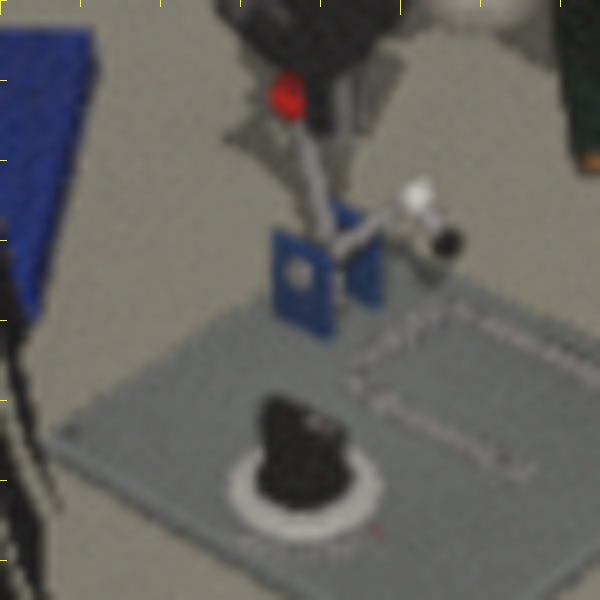

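```bash
python3 -m pendant '[[[0,0,0],0,0],[[0,0,0],0,0],[[0,0,0],0,0],[[0,0,0],0,0]]';python3 - <<'E'
from h import *
a=env.get_image("side")[0][:,:,::-1]
crop(a,235,125,75,75,8,"pics/c3.png")
E
```

```text
time_s: 8.45
position: [0.5418, -0.2719, 0.1222]
tool_rot: [[0.712, 0.0, 0.702], [-0.702, -0.0, 0.712], [0.0, -1.0, 0.0]]
ft_force: [0.7, 0.2, -1.2]
grip_width: 0.0005
```

View pics/c3.png

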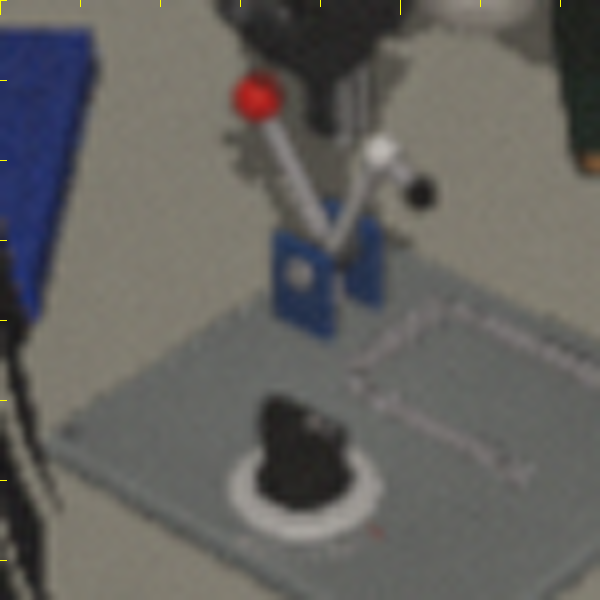

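```bash
python3 -m pendant '[[[0,0,1],0,0],[[0,0,1],0,0],[[0,0,0.8],0,0],[[-0.13,1,0],0.4,0],[[-0.13,1,0],0.4,0],[[-0.13,1,0],0.4,0],[[-0.13,1,0],0.4,0.5],[[-0.13,1,0],0.4,0.5],[[-0.13,1,0],0.4,0.5],[[-0.13,1,0],0.4,0.5],[[-0.13,1,0],0.4,0.5],[[-0.13,1,0],0.11,0.5]]';python3 - <<'E'
from h import *
a=env.get_image("side")[0][:,:,::-1]
crop(a,235,125,75,75,8,"pics/c4.png")
E
```

```text
time_s: 9.5
position: [0.5063, -0.0005, 0.2063]
tool_rot: [[0.884, 0.0, 0.468], [-0.468, -0.0, 0.884], [0.0, -1.0, 0.0]]
ft_force: [0.2, -0.5, 0.6]
grip_width: 0.0429
```

View pics/c4.png

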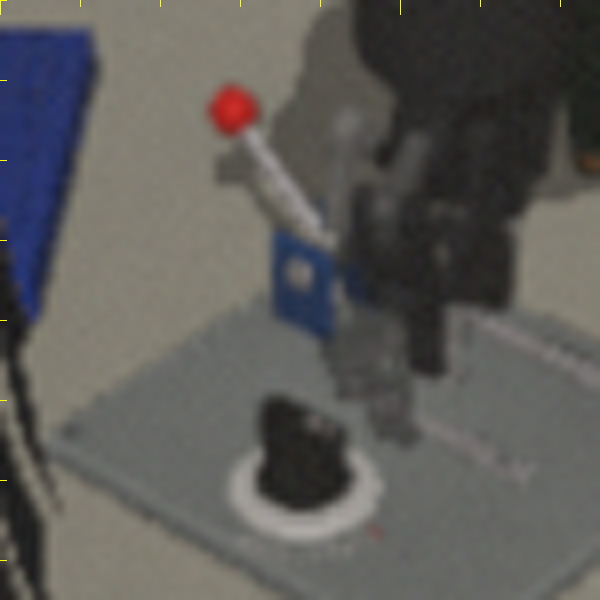

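```bash
python3 -m pendant '[[[-0.15,0.91,0],0,0.6],[[-0.15,0.91,0],0,0.6],[[-0.15,0.91,0],0,0.6],[[-0.15,0.91,0],0,0.6],[[-0.15,0.91,0],0,0.6],[[-0.15,0.91,0],0,0.6],[[-0.15,0.91,0],0,0.6],[[-0.15,0.91,0],0,0.6],[[-0.15,0.91,0],0,0.6],[[0,0,-1],0,0.6],[[0,0,-1],0,0.6],[[0,0,-1],0,0.6]]';python3 -m pendant '[[[0,0,-1],0,0.6],[[0,0,-0.7],0,0.6],[[0,0,0],0,0.6],[[0,0,0],0,0.6]]'; python3 - <<'E'
from h import *
for n in("side","top"):
    a=env.get_image(n)[0][:,:,::-1]
    crop(a,*((260,210,80,80,7) if n=="side" else (190,190,80,80,7)),f"pics/d_{n}z.png")
E
```

```text
time_s: 10.55
position: [0.4661, 0.2444, 0.1154]
tool_rot: [[0.883, 0.002, 0.469], [-0.469, 0.0, 0.883], [0.001, -1.0, 0.001]]
ft_force: [1.0, 0.3, -0.8]
grip_width: 0.0511
time_s: 10.88
position: [0.4662, 0.2437, 0.0651]
tool_rot: [[0.883, -0.001, 0.47], [-0.47, -0.0, 0.883], [-0.001, -1.0, -0.001]]
ft_force: [1.3, 0.3, 0.5]
grip_width: 0.051
```

View pics/d_sidez.png

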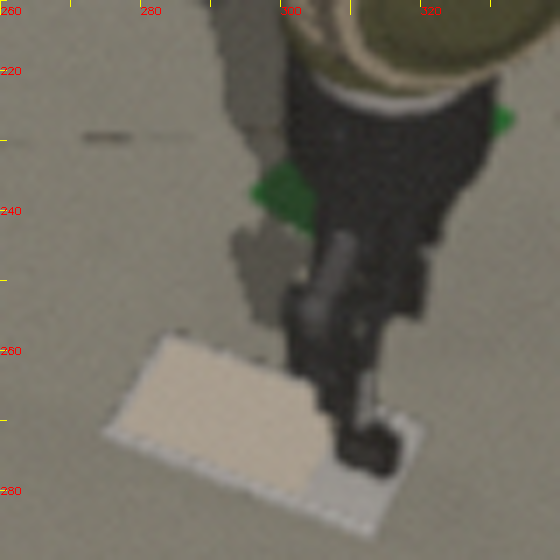

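View pics/d_topz.png

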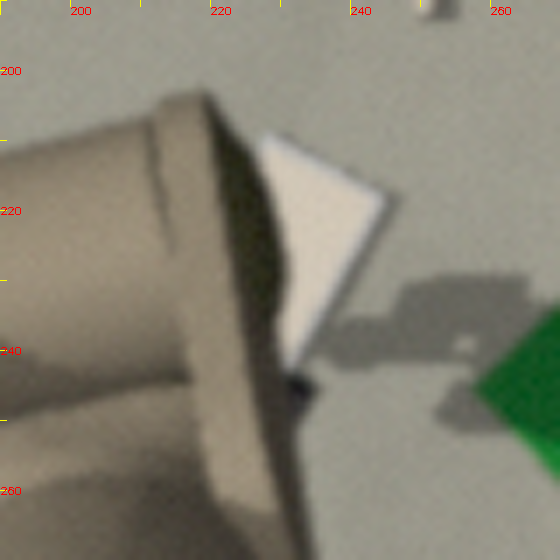

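```bash
python3 - <<'E'
from h import *
j=np.array([.47,.883,0]);t=np.array([.4662,.2437,.069])
for s in(-.032,0,.032):
    print(s,((proj("side",t+s*j)-(260,210))*7).round(), ((proj("side",t+s*j-[0,0,.06])-(260,210))*7).round())
a=env.get_image("side")[0][:,:,::-1]
cv2.imwrite("pics/d2.png",cv2.resize(np.clip(a[235:285,295:345]*2.2,0,255).astype(np.uint8),None,fx=12,fy=12,interpolation=cv2.INTER_CUBIC))
E
```

```text
-0.032 [399. 302.] [392. 396.]
0 [369. 359.] [363. 453.]
0.032 [338. 418.] [333. 512.]
```

View pics/d2.png

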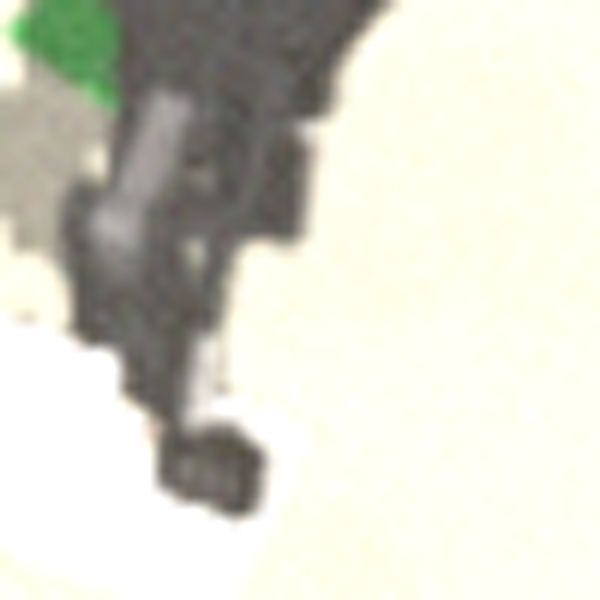

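```bash
python3 -m pendant '[[[0,0.04,-0.7],0,0.6],[[0,0,-0.6],0,0.6],[[0,0,-0.4],0,0.6],[[0,0,-0.1],0,0.6],[[0,0,0],0,0.6]]' 40; python3 -m pendant '[[[0,0,0],0,0],[[0,0,0],0,0],[[0,0,0],0,0],[[0,0,0],0,0],[[0,0,0],0,0],[[0,0,0],0,0]]' 40
```

```text
time_s: 11.45
position: [0.4666, 0.2451, 0.0116]
tool_rot: [[0.883, 0.001, 0.47], [-0.47, 0.0, 0.883], [0.0, -1.0, 0.0]]
ft_force: [0.9, -0.2, -0.0]
grip_width: 0.0512
time_s: 11.95
position: [0.4669, 0.2452, 0.0122]
tool_rot: [[0.883, 0.002, 0.47], [-0.47, 0.001, 0.883], [0.002, -1.0, 0.001]]
ft_force: [0.2, -0.6, 7.1]
grip_width: 0.011
```

```bash
python3 -m pendant '[[[0,0,0.3],0,0],[[0,0,0.5],0,0],[[0,0,0.8],0,0],[[0,0,0.9],0,0],[[0,0,0.9],0,0],[[0,0,0.5],0,0],[[0,0,0],0,0]]'; python3 - <<'E'
from h import *
for n in("side",):
    a=env.get_image(n)[0][:,:,::-1]
    crop(a,260,190,100,100,6,f"pics/e_{n}z.png")
E
```

```text
time_s: 12.53
position: [0.4676, 0.2454, 0.1319]
tool_rot: [[0.883, 0.006, 0.47], [-0.47, 0.002, 0.883], [0.005, -1.0, 0.005]]
ft_force: [-0.1, 0.2, -0.7]
grip_width: 0.0108
```

View pics/e_sidez.png

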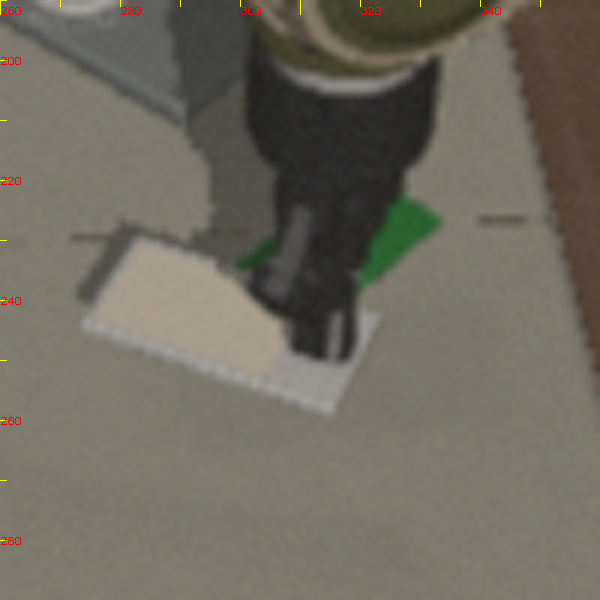

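```bash
python3 -m pendant '[[[0,-0.5,0],-0.1,0],[[-0.09,-0.98,0],-0.25,0],[[-0.09,-0.98,0],-0.25,0],[[-0.09,-0.98,0],-0.25,0],[[-0.09,-0.98,0],-0.25,0],[[-0.09,-0.98,0],-0.25,0],[[-0.09,-0.98,0],-0.25,0],[[-0.09,-0.98,0],-0.25,0],[[-0.09,-0.98,0],-0.25,0],[[-0.09,-0.98,0],-0.25,0],[[-0.09,-0.98,0],-0.25,0],[[-0.09,-0.98,0],-0.25,0]]'; python3 -m pendant '[[[-0.09,-0.98,0],-0.25,0],[[-0.09,-0.98,0],-0.2,0],[[-0.04,-0.46,0],0,0],[[0,0,0],0,0]]'; python3 - <<'E'
from h import *
o=env.observe();print(np.degrees(np.arctan2(o["tool_rot"][1,2],o["tool_rot"][0,2])))
E
```

```text
time_s: 13.58
position: [0.4355, -0.0945, 0.127]
tool_rot: [[0.739, -0.002, 0.674], [-0.674, 0.001, 0.739], [-0.002, -1.0, -0.001]]
ft_force: [0.7, 0.3, -0.8]
grip_width: 0.0111
time_s: 13.92
position: [0.4293, -0.1683, 0.127]
tool_rot: [[0.711, -0.002, 0.704], [-0.704, 0.001, 0.711], [-0.002, -1.0, -0.001]]
ft_force: [0.3, -0.0, -1.9]
grip_width: 0.0108
45.28051491247539
```

```bash
python3 -m pendant '[[[0.05,0.1,-0.6],0,0],[[0,0,-0.8],0,0],[[0,0,-0.8],0,0],[[0,0,-0.5],0,0],[[0,0,0],0,0],[[0,0,0],0,0]]'; python3 - <<'E'
from h import *
for n in("side","top"):
    a=env.get_image(n)[0][:,:,::-1]
    crop(a,*((255,145,75,55,10) if n=="side" else (310,165,110,110,5)),f"pics/f_{n}z.png")
E
```

```text
time_s: 14.42
position: [0.431, -0.162, 0.0465]
tool_rot: [[0.713, -0.002, 0.701], [-0.701, 0.002, 0.713], [-0.003, -1.0, -0.0]]
ft_force: [0.1, -0.3, -1.7]
grip_width: 0.0106
```

View pics/f_sidez.png

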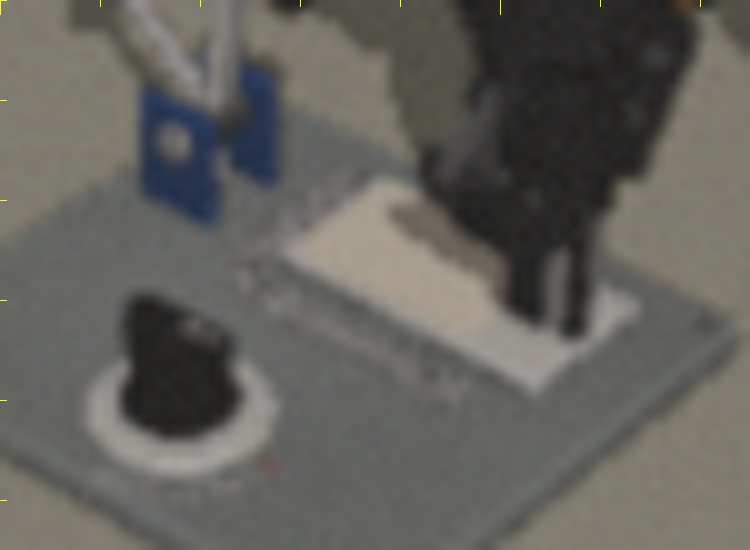

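View pics/f_topz.png

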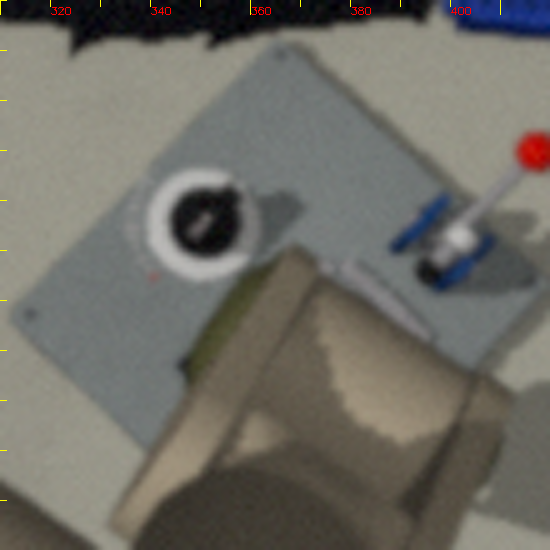

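```bash
python3 - <<'E'
from ov import *
j=np.load("poses.npy")[0]
R=np.array([[np.cos(j[2]),-np.sin(j[2])],[np.sin(j[2]),np.cos(j[2])]])
f=lambda a,b:(255+(a+.5)/10-.5,145+(b+.5)/10-.5)
for p,z in(((383,178),.0403),((285,250),.0403),((540,392),.0403),((640,302),.0403),((455,392),.0245),((240,275),.0245)):
    X=atz("side",*f(*p),z);print(p,(R.T@(X[:2]-j[:2])*1000).round(1))
o=env.observe();print(R.T@(o["position"][:2]-j[:2])*1000)
E
```

```text
(383, 178) [ 21.4 -26.1]
(285, 250) [19.9 30.9]
(540, 392) [-101.8   34.1]
(640, 302) [-97.1 -29. ]
(455, 392) [-67.2  38.4]
(240, 275) [36.3 37.7]
[-80.02772694   2.53239796]
```

```bash
python3 -m pendant '[[[-0.05,-0.05,0],0,0],[[0,0,-0.2],0,0],[[0,0,0],0,0],[[0,0,0],0,0]]'; python3 - <<'E'
from ov import *
j=np.load("poses.npy")[0]
R=np.array([[np.cos(j[2]),-np.sin(j[2])],[np.sin(j[2]),np.cos(j[2])]])
o=env.observe();print(R.T@(o["position"][:2]-j[:2])*1000,np.degrees(np.arctan2(o["tool_rot"][1,2],o["tool_rot"][0,2])))
E
```

```text
time_s: 14.85
position: [0.4299, -0.1645, 0.0411]
tool_rot: [[0.713, -0.0, 0.701], [-0.701, 0.0, 0.713], [-0.0, -1.0, -0.0]]
ft_force: [0.1, 0.1, -0.3]
grip_width: 0.0107
[-8.01657224e+01 -3.26640963e-02] 45.46404676874837
```

```bash
python3 -m pendant '[[[0,0,-0.13],0,0],[[0,0,-0.1],0,0],[[0,0,0],0,0]]';python3 -m pendant '[[[0,0,-0.06],0,0],[[0,0,0],0,0],[[0,0,0],0,0]]'
```

```text
time_s: 15.1
position: [0.4298, -0.1643, 0.0336]
tool_rot: [[0.713, -0.001, 0.701], [-0.701, 0.001, 0.713], [-0.001, -1.0, -0.0]]
ft_force: [-0.2, -0.1, -1.5]
grip_width: 0.0107
time_s: 15.35
position: [0.4301, -0.1645, 0.0324]
tool_rot: [[0.713, 0.0, 0.701], [-0.701, -0.0, 0.713], [0.0, -1.0, 0.0]]
ft_force: [-0.1, 0.3, -1.0]
grip_width: 0.0108
```

```bash
python3 -m pendant '[[[0.07,-0.07,0],0,0],[[0.07,-0.07,0],0,0],[[0.06,-0.06,0],0,0],[[0,0,0],0,0]]';python3 -m pendant '[[[0.05,-0.05,0],0,0],[[0,0,0],0,0]]';python3 -m pendant '[[[0.05,-0.05,0],0,0],[[0,0,0],0,0]]'
```

```text
time_s: 15.68
position: [0.4365, -0.171, 0.0325]
tool_rot: [[0.713, 0.001, 0.701], [-0.701, -0.0, 0.713], [0.001, -1.0, 0.0]]
ft_force: [-0.6, 0.1, -0.9]
grip_width: 0.0108
time_s: 15.85
position: [0.4377, -0.1722, 0.0324]
tool_rot: [[0.713, 0.0, 0.701], [-0.701, -0.0, 0.713], [0.0, -1.0, 0.0]]
ft_force: [-0.0, -0.1, -1.0]
grip_width: 0.0106
time_s: 16.02
position: [0.4386, -0.1732, 0.0323]
tool_rot: [[0.713, -0.001, 0.701], [-0.701, 0.001, 0.713], [-0.002, -1.0, -0.0]]
ft_force: [-2.6, 1.1, 0.3]
grip_width: 0.0109
```

```bash
python3 -m pendant '[[[0.04,-0.04,0],0,0],[[0,0,0],0,0],[[0,0,0],0,0]]';python3 -m pendant '[[[-0.02,0.02,-0.04],0,0],[[0,0,0],0,0],[[0,0,0],0,0]]'; python3 - <<'E'
from h import *
for n in("side",):
    a=env.get_image(n)[0][:,:,::-1]
    crop(a,255,145,75,55,10,f"pics/g_{n}z.png")
E
```

```text
time_s: 16.27
position: [0.4386, -0.1733, 0.0322]
tool_rot: [[0.713, -0.004, 0.701], [-0.701, 0.003, 0.713], [-0.005, -1.0, -0.001]]
ft_force: [-6.4, 6.8, 3.8]
grip_width: 0.0105
time_s: 16.52
position: [0.4386, -0.1733, 0.0321]
tool_rot: [[0.713, -0.002, 0.701], [-0.701, 0.001, 0.713], [-0.002, -1.0, -0.0]]
ft_force: [-8.4, 5.9, 16.9]
grip_width: 0.0111
```

View pics/g_sidez.png

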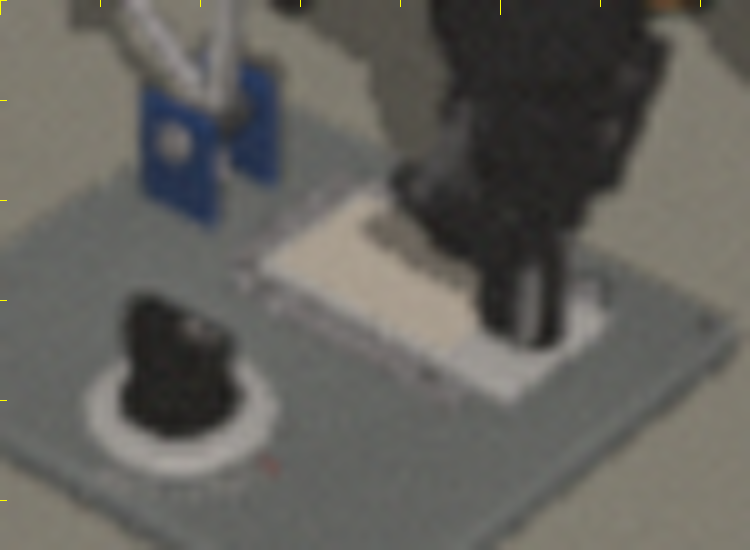

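```bash
python3 -m pendant '[[[0,0,0.04],0,0],[[0,0,0],0,0],[[0,0,0],0,0.5],[[0,0,0],0,0.5],[[0,0,0],0,0.5],[[0,0,0],0,0.5],[[0,0,0],0,0.5],[[0,0,0.4],0,0.5],[[0,0,0.8],0,0.5],[[0,0,0.9],0,0.5],[[0,0,0.9],0,0.5],[[0,0,0],0,0.5]]'; python3 - <<'E'
from ov import *
for n in("side","top"):
    a=env.get_image(n)[0][:,:,::-1]
    crop(a,*((255,145,75,55,10) if n=="side" else (310,165,110,110,5)),f"pics/h_{n}z.png")
E
```

```text
time_s: 17.57
position: [0.4414, -0.1753, 0.1267]
tool_rot: [[0.713, 0.007, 0.701], [-0.701, -0.005, 0.713], [0.008, -1.0, 0.001]]
ft_force: [-0.0, -0.6, 0.4]
grip_width: 0.0426
```

View pics/h_sidez.png

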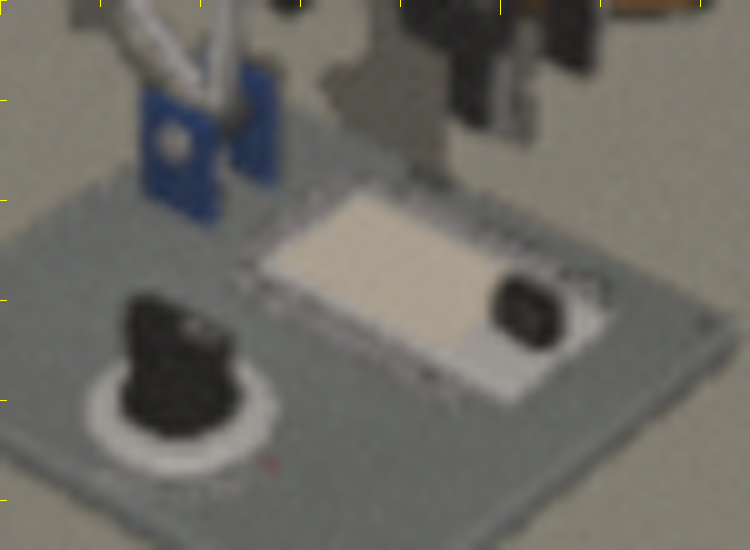

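```bash
python3 -m pendant '[[[0,0,1],0,0],[[0,0,1],0,0],[[0,0,0.8],0,0],[[0.7,-0.69,0],0,0],[[0.7,-0.69,0],0,0],[[0.7,-0.69,0],0,0],[[0.7,-0.69,0],0,0],[[0.7,-0.69,0],0,0],[[0.7,-0.69,0],0,0],[[0.7,-0.69,0],0,0],[[0.7,-0.69,0],0,0],[[0,0,0],0,0]]'; python3 - <<'E'
from ov import *
for n in("side","top"):
    a=env.get_image(n)[0][:,:,::-1]
    crop(a,*((235,125,95,75,8) if n=="side" else (310,165,120,120,5)),f"pics/i_{n}z.png")
j=np.load("poses.npy")[0]
R=np.array([[np.cos(j[2]),-np.sin(j[2])],[np.sin(j[2]),np.cos(j[2])]])
o=env.observe();print(R.T@(o["position"][:2]-j[:2])*1000)
f=lambda a,b:(255+(a+.5)/10-.5,145+(b+.5)/10-.5)
for p,z in(((365,190),.026),((262,265),.026),((513,402),.026),((610,315),.026)):
    X=atz("side",*f(*p),z);print(p,(R.T@(X[:2]-j[:2])*1000).round(1))
E
```

```text
time_s: 18.67
position: [0.6093, -0.3427, 0.2022]
tool_rot: [[0.712, -0.003, 0.702], [-0.702, 0.002, 0.712], [-0.003, -1.0, -0.001]]
ft_force: [0.3, -1.0, -0.8]
grip_width: -0.0005
[ 1.69546362e+02 -1.59149440e-01]
(365, 190) [ 34.2 -30.8]
(262, 265) [32.9 29.3]
(513, 402) [-87.5  30.7]
(610, 315) [-82.9 -30.9]
```

View pics/i_sidez.png

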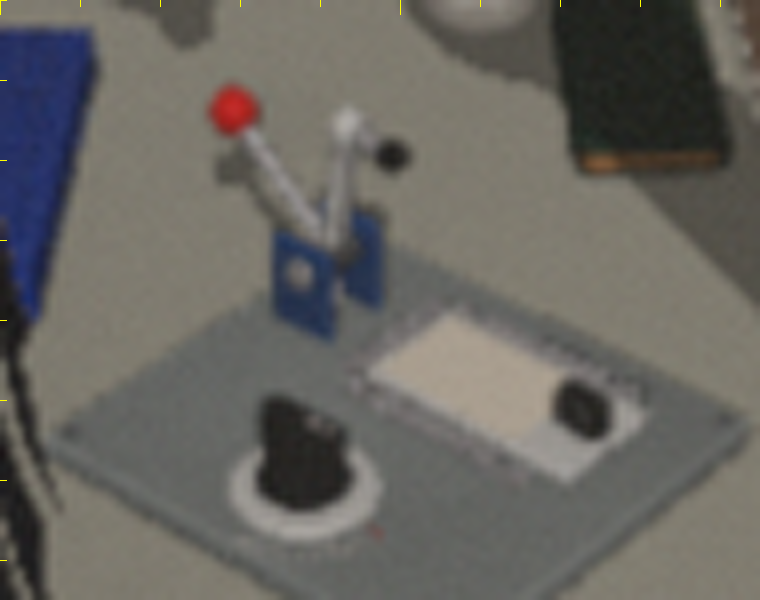

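View pics/i_topz.png

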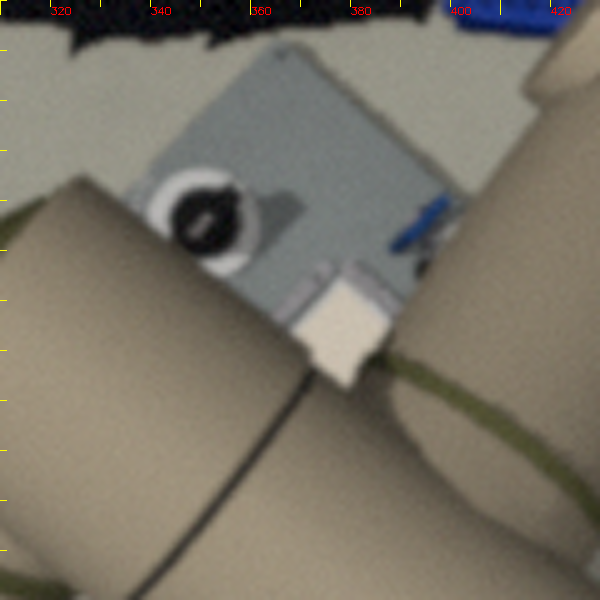

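```bash
python3 -m pendant '[[[0.06,-0.06,-0.7],0,0],[[0,0,-0.9],0,0],[[0,0,-0.9],0,0],[[0,0,-0.7],0,0],[[0,0,0],0,0],[[-0.15,0.15,0],0,0],[[-0.2,0.2,0],0,0],[[-0.2,0.2,0],0,0],[[-0.2,0.2,0],0,0]]'; python3 -m pendant '[[[-0.2,0.2,0],0,0],[[-0.2,0.2,0],0,0]]'; python3 - <<'E'
from ov import *
for n in("side",):
    a=env.get_image(n)[0][:,:,::-1]
    crop(a,235,125,95,75,8,f"pics/j_{n}z.png")
E
```

```text
time_s: 19.52
position: [0.5938, -0.3259, 0.1208]
tool_rot: [[0.712, 0.027, 0.702], [-0.702, -0.023, 0.712], [0.035, -0.999, 0.002]]
ft_force: [24.5, -25.3, 35.0]
grip_width: 0.0002
time_s: 19.68
position: [0.5865, -0.3187, 0.1281]
tool_rot: [[0.71, 0.044, 0.702], [-0.701, -0.038, 0.712], [0.058, -0.998, 0.004]]
ft_force: [30.9, -33.0, 61.9]
grip_width: 0.0004
```

View pics/j_sidez.png

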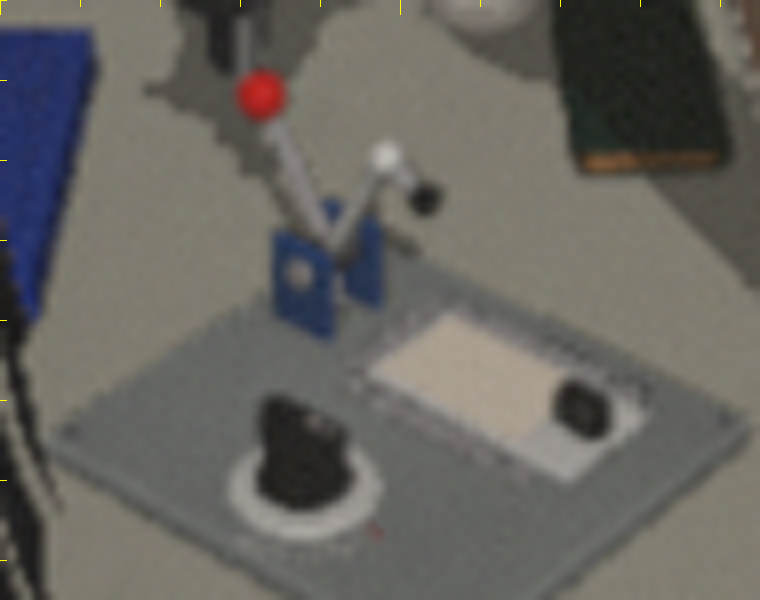

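```bash
python3 -m pendant '[[[0.2,-0.2,0.2],0,0],[[0.2,-0.2,0.2],0,0],[[0.3,-0.3,0],0,0],[[0.3,-0.3,0],0,0],[[0.3,-0.3,0],0,0],[[0,0,0],0,0],[[0,0,0],0,0],[[0,0,0],0,0]]'; python3 - <<'E'
from ov import *
for n in("side",):
    a=env.get_image(n)[0][:,:,::-1]
    crop(a,235,125,95,75,8,f"pics/k_{n}z.png")
j=np.load("poses.npy")[0]
R=np.array([[np.cos(j[2]),-np.sin(j[2])],[np.sin(j[2]),np.cos(j[2])]])
o=env.observe();print(R.T@(o["position"][:2]-j[:2])*1000,o["q"])
E
```

```text
time_s: 20.4
position: [0.6136, -0.3454, 0.1236]
tool_rot: [[0.713, 0.001, 0.701], [-0.701, -0.001, 0.713], [0.001, -1.0, 0.0]]
ft_force: [-0.6, 0.1, 0.3]
grip_width: 0.0002
[177.66805173   0.22508075] [-3.89810160e+01  4.20507455e+01  5.54671340e+01 -8.20098465e-05
  8.24376785e+01 -8.44724854e+01]
```

View pics/k_sidez.png

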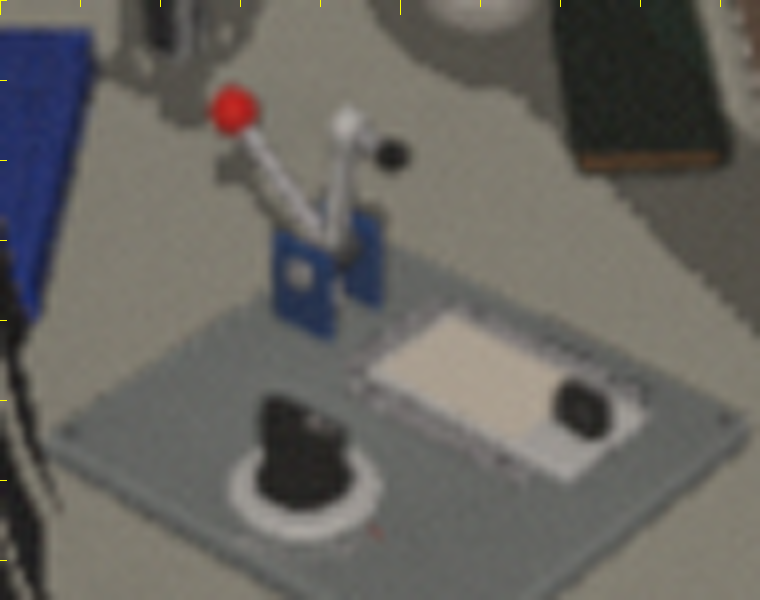

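```bash
python3 -m pendant '[[[0,0,-0.5],0,0],[[0,0,-0.5],0,0],[[0,0,0],0,0],[[-0.15,0.15,0],0,0],[[-0.15,0.15,0],0,0],[[0,0,0],0,0]]'; python3 -m pendant '[[[-0.13,0.13,0.19],0,0],[[-0.145,0.145,0.17],0,0],[[-0.155,0.155,0.15],0,0],[[-0.165,0.165,0.13],0,0]]'
```

```text
time_s: 20.95
position: [0.6044, -0.3361, 0.0939]
tool_rot: [[0.713, 0.001, 0.701], [-0.701, -0.001, 0.713], [0.001, -1.0, 0.0]]
ft_force: [0.3, 0.2, 0.8]
grip_width: -0.0001
time_s: 21.28
position: [0.5886, -0.3208, 0.115]
tool_rot: [[0.713, 0.007, 0.702], [-0.701, -0.006, 0.713], [0.009, -1.0, 0.001]]
ft_force: [5.8, -5.2, 7.4]
grip_width: -0.0001
```

```bash
python3 -m pendant '[[[-0.17,0.17,0.11],0,0],[[-0.175,0.175,0.08],0,0],[[-0.18,0.18,0.06],0,0]]'; python3 - <<'E'
from ov import *
for n in("side",):
    a=env.get_image(n)[0][:,:,::-1]
    crop(a,235,125,95,75,8,f"pics/l_{n}z.png")
E
```

```text
time_s: 21.53
position: [0.5713, -0.3034, 0.1209]
tool_rot: [[0.713, 0.002, 0.701], [-0.701, -0.002, 0.713], [0.003, -1.0, 0.0]]
ft_force: [0.4, -0.9, 1.3]
grip_width: -0.0001
```

View pics/l_sidez.png

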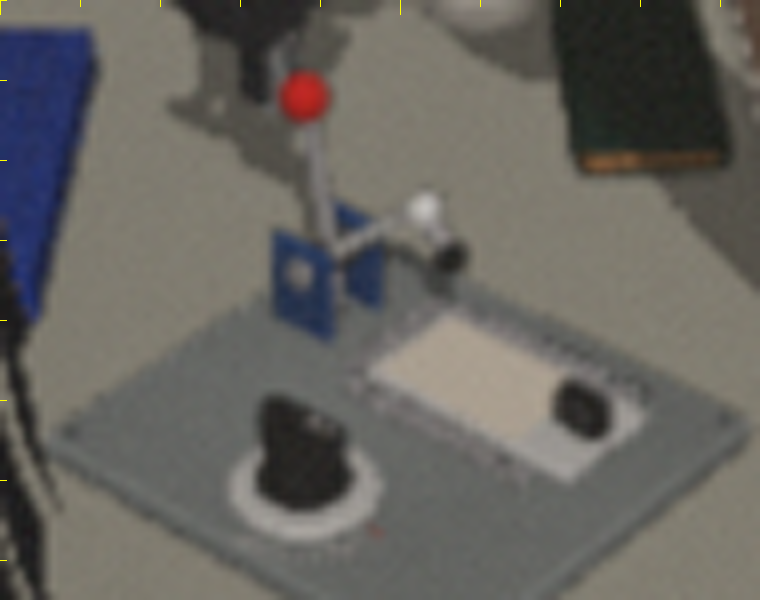

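```bash
python3 -m pendant '[[[-0.17,0.17,0.03],0,0],[[-0.15,0.15,0.02],0,0],[[0,0,0],0,0],[[0,0,0],0,0],[[0,0,0],0,0],[[0,0,0],0,0],[[0,0,0],0,0],[[0,0,0],0,0]]'; python3 - <<'E'
from ov import *
for n in("side",):
    a=env.get_image(n)[0][:,:,::-1]
    crop(a,235,125,95,75,8,f"pics/m_{n}z.png")
E
```

```text
time_s: 22.25
position: [0.5618, -0.2939, 0.1204]
tool_rot: [[0.713, -0.0, 0.701], [-0.701, 0.0, 0.713], [-0.0, -1.0, -0.0]]
ft_force: [0.8, -0.2, 0.7]
grip_width: -0.0
```

View pics/m_sidez.png

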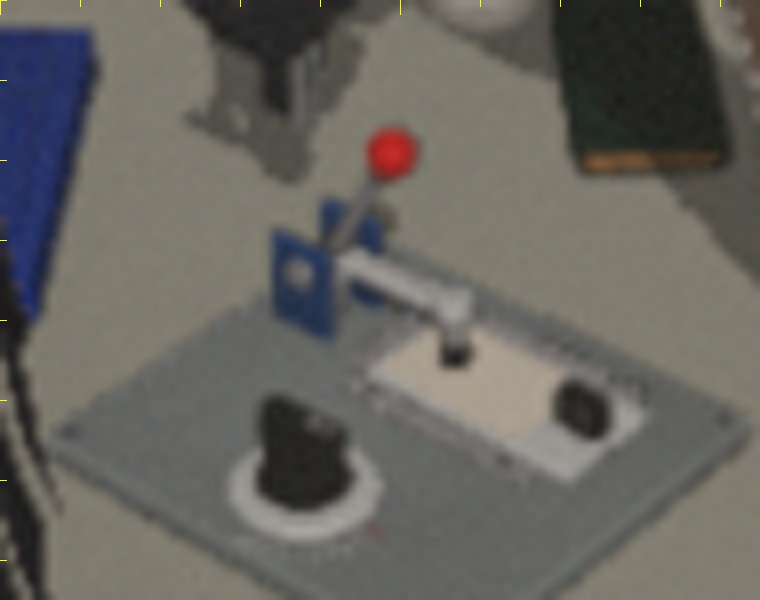

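```bash
python3 -m pendant '[[[0.1,-0.1,0.7],0,0],[[0,0,1],0,0],[[0,0,1],0,0],[[0,0,0.8],0,0],[[-0.4,-0.8,0],0,0],[[-0.4,-0.8,0],0,0],[[-0.4,-0.8,0],0,0],[[-0.6,-0.7,0],0,0],[[-0.6,-0.7,0],0,0],[[-0.6,-0.7,0],0,0],[[-0.6,-0.7,0],0,0],[[-0.8,-0.5,0],0,0]]'; python3 -m pendant '[[[-0.8,-0.5,0],0,0],[[-0.8,-0.5,0],0,0],[[-0.8,-0.5,0],0,0],[[-0.8,-0.5,0],0,0],[[-0.8,-0.4,0],0,0],[[0,0,0],0,0],[[0,0,0],0,0],[[0,0,0],0,0]]'; python3 - <<'E'
from ov import *
j=np.load("poses.npy")[0]
for n in("side","top"):
    a=env.get_image(n)[0][:,:,::-1]
    cv2.imwrite(f"pics/n_{n}.png",a)
    crop(a,*((235,125,95,75,8) if n=="side" else (310,165,120,120,5)),f"pics/n_{n}z.png")
E
```

```text
time_s: 23.3
position: [0.4321, -0.4693, 0.2252]
tool_rot: [[0.713, 0.0, 0.701], [-0.701, -0.0, 0.713], [0.0, -1.0, 0.0]]
ft_force: [-0.1, -0.2, -0.0]
grip_width: 0.0003
time_s: 23.97
position: [0.3131, -0.5396, 0.2256]
tool_rot: [[0.713, 0.0, 0.701], [-0.701, 0.0, 0.713], [0.0, -1.0, 0.0]]
ft_force: [0.2, -0.0, 0.3]
grip_width: -0.0003
```

View pics/n_top.png

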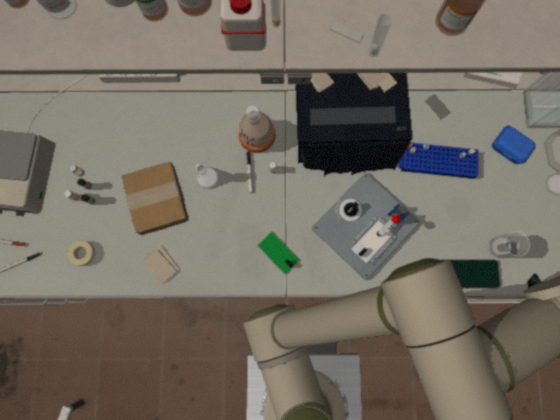

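View pics/n_topz.png

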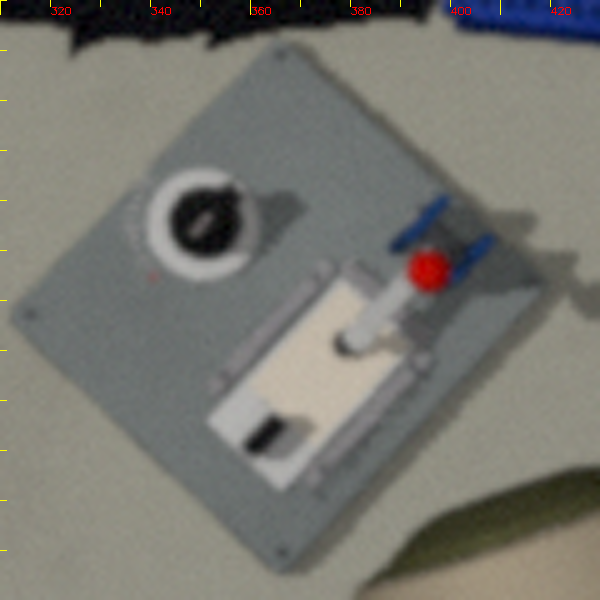

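View pics/n_sidez.png

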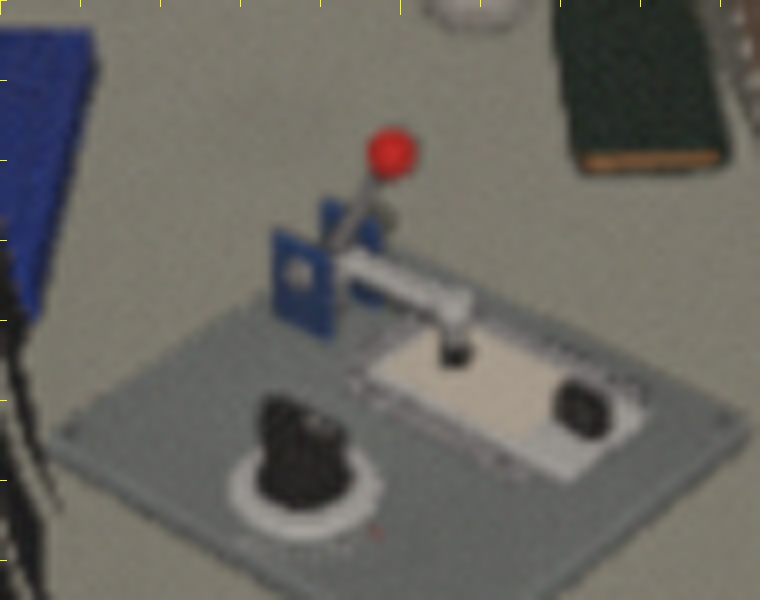

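```bash
python3 - <<'E'
from ov import *
j=np.load("poses.npy")[0]
R=np.array([[np.cos(j[2]),-np.sin(j[2])],[np.sin(j[2]),np.cos(j[2])]])
for n,f,ps in(("top",lambda a,b:(310+(a+.5)/5-.5,165+(b+.5)/5-.5),((207,422),(284,490))),("side",lambda a,b:(235+(a+.5)/8-.5,125+(b+.5)/8-.5),((570,483),(650,412),(362,372),(455,312)))):
  for p in ps: print(n,p,(R.T@(atz(n,*f(*p),.026)[:2]-j[:2])*1000).round(1))
g=tri((235+585.5/8-.5,125+410.5/8-.5),(310+264/5-.5,165+435/5-.5))[0]
print("grip",R.T@(g[:2]-j[:2])*1000,g[2])
env.close_job()
E
```

```text
top (207, 422) [-85.5  27.9]
top (284, 490) [-83.3 -30.6]
side (570, 483) [-88.1  31.6]
side (650, 412) [-83.7 -31.4]
side (362, 372) [35.4 31.6]
side (455, 312) [ 33.1 -31.7]
grip [-70.52334214   0.26003304] 0.03935309537988892
the job is handed in; nothing more can be done
```

The jig is set up and I handed the job in at about 24 s. All the checks I could make passed. I have no reading of the force under the foot, and no numeric reading of the final knob angle.

- **Counter knob:** I turned it anticlockwise until the wrist torque rose sharply, from about 0.03 to 0.72 N m. That was at the bar angle expected for zero. In the last pictures the pointer is towards the jig's front, at the red mark.
- **Hold-down arm opened:** I pushed the ball past centre, and it swung fully back by itself and stayed there.
- **Carrier:** I gripped it by its black grip, set it down between the guides, slid it until it met the back stop, and released it on the bed. Just before hand-in the grip measured x = -70.5, y = 0.3, z = 39 mm in the jig, against a target of -70, 0 and 37. The corner measurements put it square to within the 2–4 mm scatter between the two cameras.
- **Hold-down arm closed:** On the first try the finger jammed against the rising ball, with up to about 77 N at the wrist (limit 120 N). I backed off and followed the ball's arc with about 10 N, and it snapped down. The last pictures show the foot on the plate.
- **Rest of the bench:** The robot is clear of everything, and by eye the other things look unmoved.

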